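Set the washed spit between the drive cup and the tailstock of a bench rotisserie

ROBOT

A 7-joint arm with a two-finger parallel gripper is mounted at the origin on a cart in front of the work surface, level with it; the furniture and walls round the work are solid. World frame = base frame: x ahead of the robot, y to its left, z up, the work surface at z = 0. Lengths are in m, angles in rad, forces in N, time in s.
With the tool pointing down it reaches from about 0.4 to 0.85 m from the base axis. Payload 4.5 kg.
Tool frame: the origin (TCP) lies at the centre of the arm's flange, where the gripper is bolted on; the fingertips stand r.tcp_to_tips ahead of it and the grasp point (between the pads) lies 147 mm ahead of it (r.tcp_to_tips is the distance from the TCP to the fingertips, in m); x points along the fingers, y is the direction in which the jaws open and shut, and the axes are right-handed (so a half turn about x gives the same grasp; the last joint's range is limited). The gripper opens to 88 mm and grips with 3 to 60 N. Pads are 18 mm wide; open, the fingers measure 123 mm over their backs; the gripper's body (75 mm by 187 mm) begins 45 mm behind the grasp point.
Start: joints at [-1.141, 0.689, -0.195, 1.565, 0.157, 0.902, -0.215], TCP at [0.241, 0.577, 0.405] pointing down, gripper open.
Joint ranges: [-3.01, 3.01], [-0.46, 2.08], [-1.47, 1.51], [0.13, 2.56], [-1, 4.14], [0.04, 2.09], [-2.66, 2.66]. Speed limits (rad/s): [2.57, 2.57, 3.14, 3.14, 3.14, 3.14, 3.14].

INTERFACE

Orientations are given as a unit quaternion [x, y, z, w].
In Python, from plant import r, eyes gives the robot as it stands.
- The arm moves only by the tool carry_out, never from a script. Its argument "targets" is text: rows parted by semicolons, each of 5 numbers parted by spaces: the opening, from 0 (shut) to 1 (fully open), then the shift along the tool's x, y, z in mm, then the turn about the tool's x in rad. A call has 1 to 20 rows; each row shifts and turns the commanded pose from where the row before left it, along the tool's axes as they then stand; what a row does not reach is not made up. A row lasts 1/12 s, in which the tool goes at most 41.7 mm and 7.16 degrees, less where a joint would pass 70% of its speed; a pose out of reach is approached as far as the arm can. A call is refused whole if a number of a shift passes 41.7 or a number of a turn 0.125, either way. A call with a gripper value outside its range is refused whole. The fingers move at their own pace and stop on an object; "force" is the grip in N (left out, the last holds). Time passes only in rows, so rows that do not move let the fingers close. It gives the time, the measured TCP pose, the force and the opening at its end, in the units of the state.
- r.get_state(): the state, without advancing time (a new reading comes with each control period).
- eyes.snapshot(name): name is "side" or "top" or "wrist"; returns (picture, depth): 400x640x3 uint8, blue, green, red; 400x640 float32, m along the optical axis (not along the pixel's ray), 0 where there is no reading.
- eyes.camera_params(name): a dict with "intrinsics" (3x3 intrinsics, pixels), "dist_coeffs" ([k1, k2, p1, p2, k3] as OpenCV has them; the pictures are not rectified), "rvec" (rotation vector, rad) and "tvec" (3), from world to camera coordinates, as OpenCV has them; the wrist camera has in their place "T_tool_cam" (4x4, takes a point from camera to tool coordinates, whose origin is the TCP and whose axes are the tool frame's). Camera axes: x right, y down, z forward; pixel columns grow to the right and rows downward; lengths in m; the calibration is good to about 2 mm. A picture is of the moment at which its call begins: read the wrist's pose just before it. camera_params takes no time and is no camera call.
- r.finish_job(): hands the job in, once; it reports no verdict.
The state is a dict: "clock": time; "q": joint angles; "qd": joint speeds; "joint_torque": joint torques, N m; "tool_pos": TCP position; "eef_rot": TCP orientation; "contact_force": force on the tool from outside, world axes, zero at the start; "moment": the same for the moment, N m; "opening": opening from 0.0 (shut) to 1.0 (fully open).
Only numpy, scipy, OpenCV 4.12 (cv2) and the standard library are available. Lean on these libraries where they do the work, as an engineer would, in place of code of your own. Each camera call takes 0.05 s, during which the arm holds its last target.

TASK

Put the washed spit back into the bench rotisserie: draw the plain square spit, not the ring-handled skewer, out of the sloping rack, and set it with its square end fully home in the sprung drive cup and its point in the tailstock's hollow centre. Push the tailstock up until the spit is held between the two and the drive cup's spring is about half taken up, then let go. Leave everything else where it stands.

Things in the scene. Friction and masses are not known exactly. Their poses are not given: they have to be found in the camera images.
- spit_mid (a point): centre of the plain spit: a straight steel bar, 10 mm square, 260 mm long, 0.2 kg, with a square-cut drive end and a 22 mm tapered point. It starts point down in one of the rack's two sleeves (either one), two of its faces upright; only the last 50 mm of its drive end stick out. Its x axis runs along the bar to the drive end
- spit_drive_end (a point): middle of the spit's square drive end, on the bar's axis, 130 mm from its centre
- spit_point (a point): tip of the spit's point, on the bar's axis, 130 mm from its centre
- rotisserie: the fixed bench rotisserie, origin on the bench under the middle of the spit's place. -y is towards the gearbox housing (right-hand end; 165 mm tall, its face 50 mm behind the cup's mouth). A sheet-metal drip guard, 62 mm wide, lies 25 mm above the cup's axis and reaches 25 mm past its mouth: the spit must slide in level under it and cannot be held near its drive end
- cup_mouth (a point): mouth of the drive cup, on its axis, 110 mm above the bench. The cup is a dark steel block 34 mm square standing out of the housing. Its square hole, two faces upright, is 12.6 mm wide and 30 mm deep, flared to 21 mm over the first 7 mm. y points out of the hole along the axis to the tailstock, z up
- cup_floor (a point): middle of the floor of the drive cup's hole, where the spit's drive end sits when fully home (30 mm inside the mouth); moves with the cup
- drive_cup (a joint): how far the sprung cup is pushed back towards the housing along the axis: 0 = out, 0.016 m = hard stop. Its spring pushes back with 3 N at 0 and 0.35 N more for each mm
- rest_top (a point): middle of the floor of the loading rest, a fork fixed under the axis 185 mm from the cup's mouth; a bar lying on it has its axis 1 mm below the cup's. Its slot is 17 mm wide and open upwards, with arms that flare out up to 23 mm above the axis; it carries the point end until the tailstock is closed
- tail_seat (a point): bottom of the tailstock's hollow centre (a steel funnel 16 mm deep, 26 mm wide at its mouth, on the cup's axis and opening towards the cup), where the spit's point sits; moves with the tailstock
- tail_knob (a point): middle of the black upright round knob on top of the tailstock, 24 mm in diameter and 40 mm tall, 170 mm above the bench and 26 mm behind tail_seat (away from the cup); the aluminium upright under it ends 28 mm below this point. Moves with the tailstock
- tailstock (a joint): how far the tailstock has been slid along its two guide bars from its rearmost place towards the cup: 0 to 0.120 m; it starts near 0, which leaves 15 mm or more to spare when the spit is lowered in clear of the drip guard. It slides stiffly (about 11 N) and stays where it is left, also against the drive spring
- sleeve_near (a point): middle of the mouth of the rack's sleeve nearer to the robot: a square steel tube 17 mm outside, 13 mm inside, 210 mm long, rising at 30 degrees towards the robot's right. The rack is fixed
- sleeve_far (a point): the same for the other sleeve, 80 mm farther from the robot
- ring_center (a point): centre of the flat ring handle (43 mm outside, 6 mm thick) of the other skewer, which stands in the other sleeve and stays there
- salt_shaker: salt shaker, 44 mm wide, 90 mm tall, loose bystander at the front right; origin at the centre of its foot
- pepper_jar: spice jar, 45 mm wide, 100 mm tall, loose bystander at the front right; origin at the centre of its foot
- tub_lid: white round lid, 119 mm wide, 11 mm tall, lying loose at the front right; origin at the centre of its underside. The bench in front of the rotisserie's guide bars, to the left of this lid, is clear for laying the spit down
- brush: nail brush, 30 x 85 x 22 mm, loose bystander near the front edge of the bench, before the rack; origin at the centre of its underside
- spit: the plain spit itself (see spit_mid, which is also its origin; same axes)

How it is judged:
By the outcome, as a careful person would: the job done as asked, in the order asked, and still so for the second after the job is handed in, with the robot touching nothing.
It also fails if it takes over 72 s, if anything falls off the work surface, if the arm or the gripper's body presses on something with over 40 N, if the wrist force passes 120 N, or if a joint passes its speed limit or range.

## Working session

There is one attempt and no reset: what is moved stays moved. The work goes in short steps, Python scripts to look and compute and a tool call to move; the robot and the scene stay as the last step left them, time stands still between calls to the robot, and variables do not carry over. Pictures are saved under pics/ and viewed, and the job is handed in when it is done.

Besides the shell and the picture viewer there is one more tool, called after ">>>" as name(argument=value, ...), one argument or row to a line, values as JSON. carry_out: Moves the arm, as the interface text tells. Its arguments: {"type":"object","properties":{"targets":{"type":"string"},"force":{"type":"number"}},"required":["targets"]}

```bash
ls; mkdir -p pics; cat > h.py <<'E'
import numpy as np, cv2
from scipy.spatial.transform import Rotation as R
from plant import r, eyes
def snap(name,fn):
    st=r.get_state(); im,d=eyes.snapshot(name); cv2.imwrite('pics/'+fn+'.png',im); np.savez('pics/'+fn+'.npz',im=im,d=d,p=st['tool_pos'],q=st['eef_rot']); return im,d,st
def cam(name,st=None):
    c=eyes.camera_params(name); K=np.array(c['intrinsics']).reshape(3,3); D=np.array(c['dist_coeffs'])
    if name=='wrist':
        T=np.array(c['T_tool_cam']).reshape(4,4); W=np.eye(4); W[:3,:3]=R.from_quat(st['eef_rot']).as_matrix(); W[:3,3]=st['tool_pos']; M=W@T
    else:
        M=np.eye(4); M[:3,:3]=cv2.Rodrigues(np.array(c['rvec'],float))[0]; M[:3,3]=np.ravel(c['tvec']); M=np.linalg.inv(M)
    return K,D,M
def load(fn): 
    z=np.load('pics/'+fn+'.npz'); return z['im'],z['d'],dict(tool_pos=z['p'],eef_rot=z['q'])
def rays(name,uv,st=None):
    K,D,M=cam(name,st); n=cv2.undistortPoints(np.array(uv,float).reshape(-1,1,2),K,D).reshape(-1,2)
    return M[:3,3], np.c_[n,np.ones(len(n))]@M[:3,:3].T
def pts(name,uv,d,st=None):
    o,v=rays(name,uv,st); uv=np.array(uv,int).reshape(-1,2); return o+v*d[uv[:,1],uv[:,0]][:,None]
def plane(name,uv,z,st=None):
    o,v=rays(name,uv,st); return o+v*((z-o[2])/v[:,2])[:,None]
def proj(name,X,st=None):
    K,D,M=cam(name,st); Mi=np.linalg.inv(M); return cv2.projectPoints(np.array(X,float).reshape(-1,3),cv2.Rodrigues(Mi[:3,:3])[0],Mi[:3,3],K,D)[0].reshape(-1,2)
def cloud(name,d,st=None):
    uu,vv=np.meshgrid(np.arange(640),np.arange(400)); o,v=rays(name,np.c_[uu.ravel(),vv.ravel()],st)
    P=o+v*d.ravel()[:,None]; P[d.ravel()==0]=np.nan; return P.reshape(400,640,3)
E
python3 - <<'E'
from h import *
np.set_printoptions(precision=4,suppress=True)
s=r.get_state(); print(s, r.tcp_to_tips)
for n in ['side','top','wrist']:
    im,d,st=snap(n,n+'0'); print(n,cam(n,st)); print((d>0).mean())
print(r.get_state()['clock'])
E
```

```text
pics
{'clock': 0.0, 'q': array([-1.1412,  0.69  , -0.1945,  1.5664,  0.1573,  0.9025, -0.2151]), 'qd': array([-0.0018, -0.0028,  0.0004,  0.0005,  0.0004,  0.0001, -0.0016]), 'joint_torque': array([  0.0004, -52.7565,  -1.2669, -15.3433,  -0.0526,   0.0064,
         0.0002]), 'tool_pos': array([0.2409, 0.5764, 0.4039]), 'eef_rot': array([ 0.1383,  0.6934, -0.1396,  0.6932]), 'contact_force': array([-0.8519, -0.2426,  0.0005]), 'moment': array([0.0464, 0.0219, 0.0349]), 'opening': 0.999717376260912} 0.166
side (array([[417.0807,   0.    , 321.4463],
       [  0.    , 417.0807, 197.1976],
       [  0.    ,   0.    ,   1.    ]]), array([0.036, 0.   , 0.   , 0.   , 0.   ]), array([[-0.9986, -0.0414,  0.032 ,  0.4759],
       [-0.0469,  0.4364, -0.8985,  1.1327],
       [ 0.0233, -0.8988, -0.4377,  0.6041],
       [ 0.    ,  0.    ,  0.    ,  1.    ]]))
0.99589453125
top (array([[379.5548,   0.    , 319.9778],
       [  0.    , 379.5548, 190.0715],
       [  0.    ,   0.    ,   1.    ]]), array([-0.0005,  0.    ,  0.    ,  0.    ,  0.    ]), array([[-0.0224, -0.9874,  0.1564,  0.3276],
       [-0.9996,  0.0243,  0.0105,  0.1319],
       [-0.0142, -0.1562, -0.9876,  1.154 ],
       [ 0.    ,  0.    ,  0.    ,  1.    ]]))
0.99596875
wrist (array([[349.2843,   0.    , 315.3801],
       [  0.    , 349.2843, 202.1043],
       [  0.    ,   0.    ,   1.    ]]), array([-0.0202,  0.    ,  0.    ,  0.    ,  0.    ]), array([[ 0.3865,  0.8739,  0.2948,  0.1635],
       [ 0.9223, -0.3654, -0.1258,  0.6096],
       [-0.0022,  0.3205, -0.9472,  0.3827],
       [ 0.    ,  0.    ,  0.    ,  1.    ]]))
0.99623046875
0.15
```

View pics/side0.png

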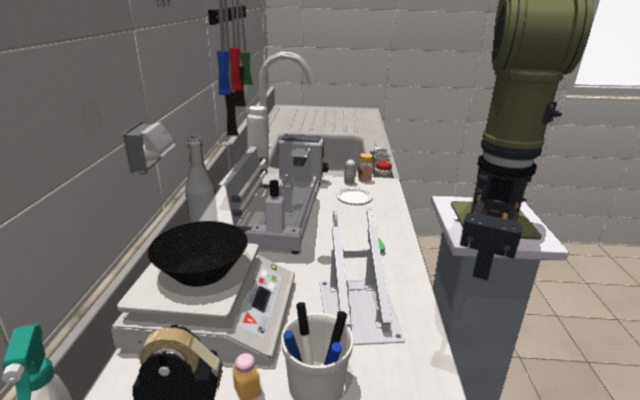

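View pics/top0.png

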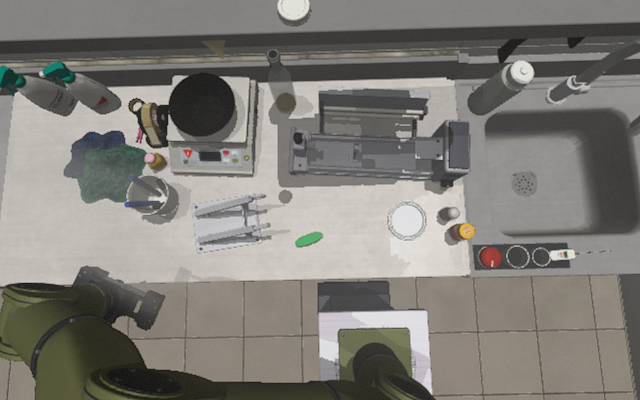

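View pics/wrist0.png

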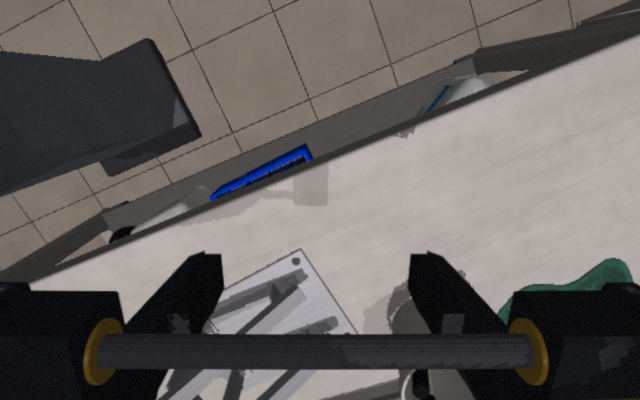

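```bash
python3 - <<'E'
from h import *
np.set_printoptions(precision=4,suppress=True)
im,d,st=load('top0'); P=cloud('top',d)
a=cv2.resize(im[180:265,180:310],None,fx=6,fy=6,interpolation=cv2.INTER_CUBIC);cv2.imwrite('pics/c1.png',a)
a=cv2.resize(im[80:200,280:480],None,fx=4,fy=4,interpolation=cv2.INTER_CUBIC);cv2.imwrite('pics/c2.png',a)
im,d,st=load('side0')
a=cv2.resize(im[120:340,220:420],None,fx=2.7,fy=2.7,interpolation=cv2.INTER_CUBIC);cv2.imwrite('pics/c3.png',a)
for uv in [(285,196),(298,145),(455,150),(407,220),(308,240),(245,210),(255,240),(262,200)]: print(uv,P[uv[1],uv[0]])
E
```

```text
(285, 196) [0.494  0.2517 0.0044]
(298, 145) [0.6154 0.2005 0.1407]
(455, 150) [ 0.5841 -0.2208  0.1636]
(407, 220) [ 0.4119 -0.1167  0.0032]
(308, 240) [0.3582 0.1826 0.0254]
(245, 210) [0.4536 0.3736 0.0069]
(255, 240) [0.3623 0.3428 0.0066]
(262, 200) [0.4838 0.3228 0.0013]
```

View pics/c1.png

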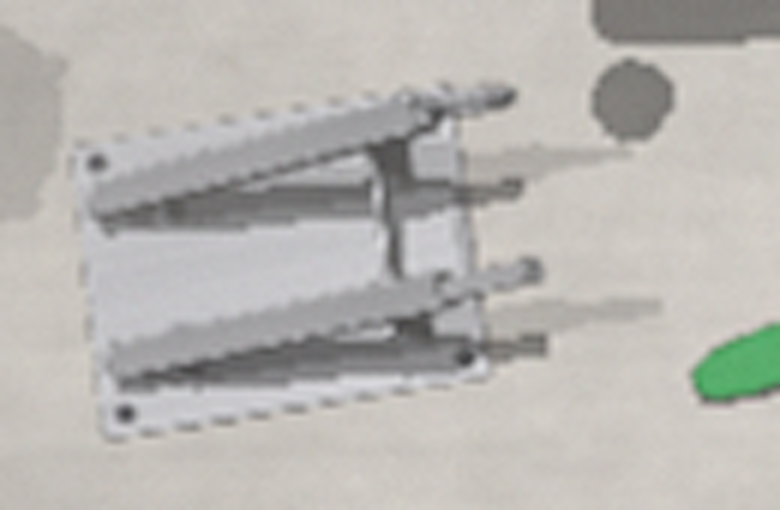

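View pics/c2.png

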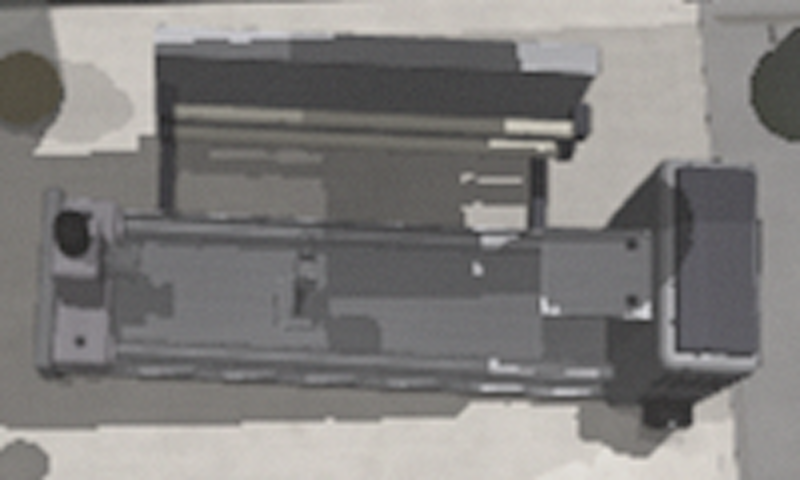

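View pics/c3.png

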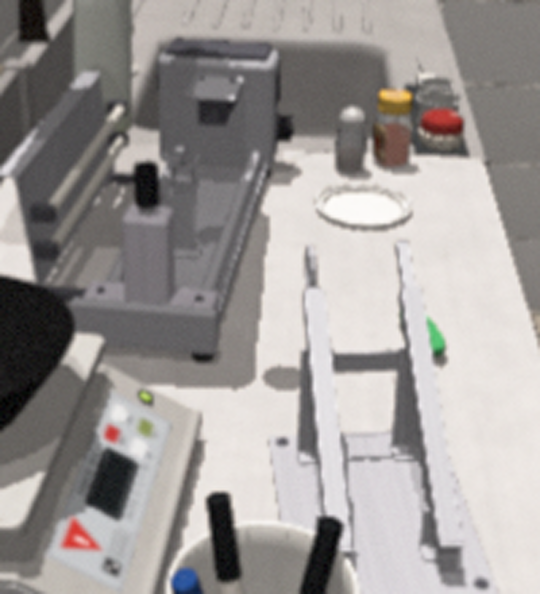

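```bash
python3 - <<'E'
from h import *
np.set_printoptions(precision=4,suppress=True)
im,d,st=load('top0'); P=cloud('top',d)
s=r.get_state(); print(R.from_quat(s['eef_rot']).as_matrix())
print(eyes.camera_params('wrist')['T_tool_cam'])
# rack points by depth
m=np.zeros(d.shape,bool); m[185:255,190:275]=1
Q=P[m]; uv=np.argwhere(m)[:,::-1]
k=Q[:,2]>0.03
# height map print
for y0 in np.arange(.2,.5,.02):
  for lo,hi in ((.33,.43),(.43,.52)):
    s=k&(abs(Q[:,1]-y0)<.01)&(Q[:,0]>lo)&(Q[:,0]<hi)
    if s.sum(): print(round(y0,3),lo,s.sum(),np.median(Q[s],0),Q[s].min(0),Q[s].max(0))
# base plate corners
for uv in [(196,206.7),(200.8,248.7),(257.5,239.6)]: print(plane('top',[uv],0.005))
# top of sleeves in crop px/6 + off
E
```

```text
[[-0.0004  0.3855  0.9227]
 [-0.0013  0.9227 -0.3855]
 [-1.     -0.0013  0.0001]]
[[ 0.0006 -0.3204  0.9473  0.0213]
 [ 1.     -0.0008 -0.0009  0.0008]
 [ 0.001   0.9473  0.3204 -0.0842]
 [ 0.      0.      0.      1.    ]]
0.28 0.33 21 [0.3955 0.2828 0.1631] [0.3905 0.2777 0.1566] [0.4013 0.2885 0.169 ]
0.3 0.33 30 [0.3927 0.2997 0.1552] [0.3868 0.2908 0.1361] [0.3989 0.3092 0.1625]
0.3 0.43 27 [0.4731 0.3004 0.1604] [0.4708 0.2906 0.1342] [0.4755 0.3087 0.1722]
0.32 0.33 44 [0.3897 0.3216 0.145 ] [0.3819 0.3114 0.1304] [0.3984 0.3282 0.1507]
0.32 0.43 37 [0.4698 0.3199 0.1526] [0.4642 0.3105 0.1306] [0.4749 0.329  0.1718]
0.34 0.33 51 [0.386  0.3401 0.1374] [0.3778 0.3305 0.1204] [0.3959 0.35   0.147 ]
0.34 0.43 51 [0.4659 0.3399 0.1413] [0.4587 0.3309 0.1244] [0.4769 0.3496 0.1472]
0.36 0.33 87 [0.3864 0.358  0.107 ] [0.3724 0.3517 0.0345] [0.4292 0.3679 0.1342]
0.36 0.43 87 [0.4583 0.3622 0.1198] [0.4307 0.3516 0.0325] [0.4747 0.3689 0.1383]
0.38 0.33 42 [0.3817 0.3778 0.1142] [0.3721 0.3706 0.0928] [0.3903 0.3885 0.1223]
0.38 0.43 49 [0.4609 0.3799 0.1216] [0.4532 0.3705 0.0946] 
[... 215 characters left out ...]
0902] [0.3676 0.4102 0.0744] [0.3843 0.43   0.1008]
0.42 0.43 44 [0.4552 0.4198 0.0978] [0.4471 0.41   0.0791] [0.4654 0.4298 0.1051]
0.44 0.33 37 [0.3714 0.4393 0.0799] [0.3634 0.43   0.0559] [0.3821 0.4497 0.0861]
0.44 0.43 39 [0.4528 0.4392 0.0854] [0.4446 0.4311 0.068 ] [0.4629 0.4497 0.0936]
0.46 0.33 41 [0.3692 0.4595 0.0684] [0.3586 0.4502 0.0361] [0.3801 0.4696 0.0759]
0.46 0.43 42 [0.4487 0.46   0.074 ] [0.4414 0.45   0.0555] [0.4592 0.4696 0.0843]
0.48 0.33 39 [0.367  0.4804 0.0569] [0.3586 0.4703 0.0368] [0.3756 0.4889 0.0633]
0.48 0.43 44 [0.4459 0.48   0.0615] [0.4351 0.4704 0.0303] [0.458  0.4887 0.0697]
[[0.4675 0.5244 0.005 ]]
[[0.3401 0.5063 0.005 ]]
[[0.3634 0.3356 0.005 ]]
```

>>> carry_out(
  targets="1 0 0 0 0.115;1 0 0 0 0.115;1 0 0 0 0.115;1 0 0 0 0.115;1 0 0 0 0.115;1 0 0 0 0.115;1 0 0 0 0.115;1 0 0 0 0.115;1 0 0 0 0.113;1 0 14 27 0;1 0 14 27 0;1 0 14 27 0;1 0 14 27 0;1 0 14 27 0;1 0 14 27 0;1 0 14 27 0;1 0 14 27 0;1 0 14 27 0;1 0 14 27 0;1 0 0 0 0",
)

```text
clock: 1.82
tool_pos: [0.4217, 0.323, 0.4048]
eef_rot: [0.465, 0.53, -0.467, 0.534]
contact_force: [-0.1, -0.5, 0.5]
opening: 0.999
```

```bash
python3 - <<'E'
from h import *
np.set_printoptions(precision=4,suppress=True)
im,d,st=snap('wrist','w1'); print(st['tool_pos'],R.from_quat(st['eef_rot']).as_matrix(),st['q'],st['clock'])
E
```

```text
[0.4217 0.323  0.4048] [[ 0.0024  0.9913  0.1313]
 [-0.0046  0.1314 -0.9913]
 [-1.      0.0018  0.0048]] [-0.7854  0.5653  0.0696  1.8565 -0.0488  0.7227 -0.5582] 1.8167
```

View pics/w1.png

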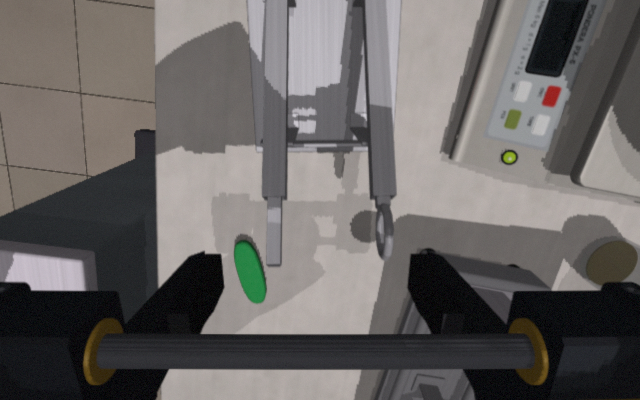

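```bash
python3 - <<'E'
from h import *
np.set_printoptions(precision=4,suppress=True)
im,d,st=load('w1'); P=cloud('wrist',d,st); z=P[...,2]
for v in range(150,272,6):
    row=[u for u in range(250,300) if z[v,u]>0.09 and P[v,u,0]<.43]
    if row: print(v,row[0],row[-1],P[v,row[len(row)//2]],P[v,row[1]][:2],P[v,row[-2]][:2], np.ptp(z[v,row]))
a=cv2.resize(im[170:290,230:420],None,fx=4,fy=4,interpolation=cv2.INTER_CUBIC);cv2.imwrite('pics/c4.png',a)
print('ring',np.nanmax(z[190:260,370:400]))
E
```

```text
150 263 287 [0.3877 0.3561 0.1279] [0.3796 0.3548] [0.3956 0.3565] 0.013419285548250504
156 263 287 [0.3882 0.3518 0.1288] [0.3803 0.351 ] [0.3961 0.3523] 0.013232364676040831
162 263 287 [0.3889 0.3481 0.132 ] [0.381 0.347] [0.3967 0.3482] 0.01305177260282997
168 263 287 [0.3895 0.3441 0.134 ] [0.3817 0.3433] [0.3973 0.3443] 0.014312764392829247
174 263 287 [0.3902 0.3403 0.1367] [0.3822 0.3392] [0.3973 0.3411] 0.014285195146507307
180 263 287 [0.3908 0.3367 0.1399] [0.383  0.3356] [0.3985 0.3364] 0.01454526079288826
186 262 287 [0.3914 0.3327 0.1412] [0.3829 0.3318] [0.399  0.3322] 0.015120202846551994
192 262 287 [0.392  0.3289 0.1433] [0.3835 0.328 ] [0.3996 0.3281] 0.016137137922198508
198 263 287 [0.3922 0.3235 0.141 ] [0.3842 0.3224] [0.4001 0.3242] 0.011804760445483453
204 268 282 [0.3928 0.3196 0.1428] [0.3886 0.3195] [0.3971 0.3202] 0.007698768687424057
210 268 282 [0.3934 0.3157 0.145 ] [0.3891 0.3155] [0.3976 0.3158] 0.007754627026681449
216 268 282 [0.394  0.3121 0.1476] [0.3897 0.3118] [0.3983 0.3126] 0.008179690429092001
222 267 282 [0.3945 0.3081 0.149 ] [0.3894 0.3071] [0.3988 0.3086] 0.008687660852154028
228 267 281 [0.3945 0.3047 0.1522] [0.3903 0.3046] [0.3987 0.3052] 0.0034387099366186835
234 267 281 [0.3951 0.3012 0.1548] [0.3907 0.3002] [0.3992 0.3008] 0.004239447686722547
240 267 281 [0.3956 0.2972 0.1561] [0.3914 0.2968] [0.3998 0.2974] 0.003750712474793999
246 267 281 [0.3962 0.2937 0.1587] [0.3919 0.293 ] [0.4004 0.2944] 0.005062246883089344
252 267 281 [0.3967 0.2901 0.1607] [0.3925 0.2892] [0.4009 0.29  ] 0.0050559628479741325
258 267 281 [0.3973 0.2865 0.1628] [0.3931 0.2856] [0.4015 0.2863] 0.004462862904450915
264 267 281 [0.3979 0.283  0.1651] [0.3937 0.2821] [0.402  0.2826] 0.005656833365587505
ring 0.17135488285721054
```

View pics/c4.png

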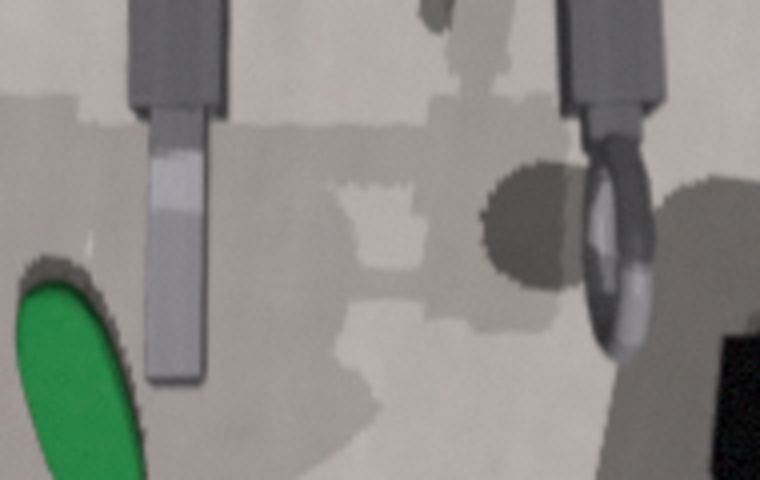

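>>> carry_out(
  targets="0.5 0 -10 6.5 0;0.5 0 -10 6.5 0;0.5 5 -9.5 6.3 0;0.5 30 0 0 0;0.5 30 0 0 0;0.5 28 0 0 0;0.5 16 0 0 0;0.5 0 0 0 0;0.5 0 0 0 0;0.5 0 0 0 0",
)

```text
clock: 2.7
tool_pos: [0.3912, 0.3068, 0.2965]
eef_rot: [0.464, 0.535, -0.462, 0.534]
contact_force: [-0.2, 0.5, 0.9]
opening: 0.501
```

```bash
python3 - <<'E'
from h import *
np.set_printoptions(precision=4,suppress=True)
im,d,st=snap('wrist','w2'); print(st['tool_pos'],R.from_quat(st['eef_rot']).as_matrix(),st['contact_force'],st['clock'])
a=np.linspace(-.03,.03,2)
print(proj('wrist',[st['tool_pos']+.147*R.from_quat(st['eef_rot']).as_matrix()[:,0]],st))
# rotisserie heights from top
im,d,_=load('top0'); P=cloud('top',d).reshape(-1,3)
for y in np.arange(-.18,.26,.04):
    print(round(y,2),[ (round(x,2),round(float(np.max(P[s,2])),3) if (s:=(abs(P[:,1]-y)<.02)&(abs(P[:,0]-x)<.01)).any() else None) for x in np.arange(.45,.76,.02)])
E
```

```text
[0.3912 0.3068 0.2965] [[ 0.0009  0.9898  0.1426]
 [ 0.0014  0.1426 -0.9898]
 [-1.      0.0011 -0.0012]] [-0.2094  0.4724  0.9128] 2.7
[[315.6068 297.062 ]]
-0.18 [(np.float64(0.45), 0.013), (np.float64(0.47), 0.006), (np.float64(0.49), 0.008), (np.float64(0.51), 0.007), (np.float64(0.53), 0.162), (np.float64(0.55), 0.165), (np.float64(0.57), 0.161), (np.float64(0.59), 0.726), (np.float64(0.61), 0.727), (np.float64(0.63), 0.726), (np.float64(0.65), 0.151), (np.float64(0.67), 0.15), (np.float64(0.69), 0.008), (np.float64(0.71), 0.116), (np.float64(0.73), 0.148), (np.float64(0.75), 0.152)]
-0.14 [(np.float64(0.45), 0.014), (np.float64(0.47), 0.013), (np.float64(0.49), 0.008), (np.float64(0.51), 0.008), (np.float64(0.53), 0.03), (np.float64(0.55), 0.048), (np.float64(0.57), 0.142), (np.float64(0.59), 0.726), (np.float64(0.61), 0.727), (np.float64(0.63), 0.726), (np.float64(0.65), 0.046), (np.float64(0.67), 0.028), (np.float64(0.69), 0.023), (np.float64(0.71), 0.115), (np.float64(0.73), 0.151), (np.float64(0.75), 0.153)]
-0.1 [(np.float64(0.45), 0.018), (np.float64(0.47), 0.014), (np.flo
[... 3169 characters left out ...]
loat64(0.57), 0.059), (np.float64(0.59), 0.73), (np.float64(0.61), 0.739), (np.float64(0.63), 0.738), (np.float64(0.65), 0.143), (np.float64(0.67), 0.059), (np.float64(0.69), 0.059), (np.float64(0.71), 0.008), (np.float64(0.73), 0.007), (np.float64(0.75), 0.007)]
0.22 [(np.float64(0.45), 0.008), (np.float64(0.47), 0.006), (np.float64(0.49), 0.006), (np.float64(0.51), 0.008), (np.float64(0.53), 0.006), (np.float64(0.55), 0.061), (np.float64(0.57), 0.06), (np.float64(0.59), 0.726), (np.float64(0.61), 0.726), (np.float64(0.63), 0.727), (np.float64(0.65), 0.722), (np.float64(0.67), 0.062), (np.float64(0.69), 0.061), (np.float64(0.71), 0.005), (np.float64(0.73), 0.006), (np.float64(0.75), 0.103)]
```

View pics/w2.png

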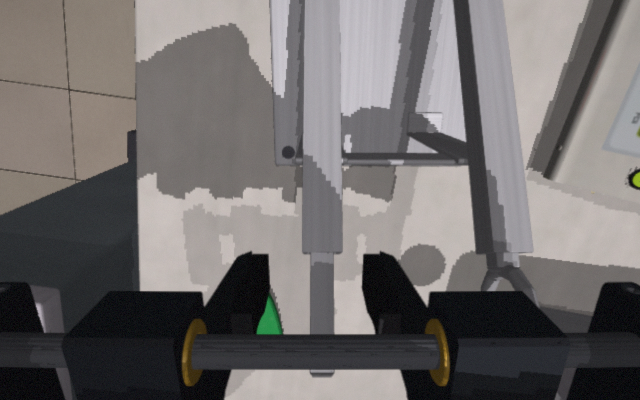

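>>> carry_out(
  targets="0.5 0 3 7 0;0.5 0 0 0 0;0 0 0 0 0;0 0 0 0 0;0 0 0 0 0;0 0 0 0 0;0 0 0 0 0;0 0 0 0 0;0 0 0 0 0;0 0 0 0 0",
  force=35,
)

```text
clock: 3.58
tool_pos: [0.3952, 0.2995, 0.2957]
eef_rot: [0.463, 0.534, -0.463, 0.534]
contact_force: [-0.6, 0.1, 0.7]
opening: 0.099
```

>>> carry_out(
  targets="0 -2 0 3.5 0;0 -4 0 6.9 0;0 -5.5 0 9.5 0;0 -5.5 0 9.5 0;0 -5.5 0 9.5 0;0 -5.5 0 9.5 0;0 -5.5 0 9.5 0;0 -5.5 0 9.5 0",
)

```text
clock: 4.25
tool_pos: [0.4049, 0.2315, 0.3354]
eef_rot: [0.463, 0.534, -0.463, 0.534]
contact_force: [-0.4, 1.3, -1.1]
opening: 0.101
```

>>> carry_out(
  targets="0 -5.5 0 9.5 0;0 -5.5 0 9.5 0;0 -5.5 0 9.5 0;0 -5.5 0 9.5 0;0 -5.5 0 9.5 0;0 -5.5 0 9.5 0;0 -5.5 0 9.5 0;0 -5.5 0 9.5 0;0 -5.5 0 9.5 0;0 -5.5 0 9.5 0;0 -5.5 0 9.5 0;0 -5.5 0 9.5 0;0 -5.5 0 9.5 0;0 -5.5 0 9.5 0;0 0 0 0 0;0 0 0 0 0",
)

```text
clock: 5.58
tool_pos: [0.4238, 0.1004, 0.412]
eef_rot: [0.464, 0.534, -0.463, 0.534]
contact_force: [1.1, 0.4, -2.5]
opening: 0.103
```

```bash
python3 - <<'E'
from h import *
np.set_printoptions(precision=4,suppress=True)
im,d,st=snap('wrist','w3'); print(st['tool_pos'],st['contact_force'],st['clock'])
im2,_,_=snap('side','s3')
cv2.imwrite('pics/c5.png',np.vstack([im[:, :],])); cv2.imwrite('pics/c6.png',cv2.resize(im2[100:320,220:520],None,fx=2.5,fy=2.5))
E
```

```text
[0.4238 0.1004 0.412 ] [ 1.0742  0.447  -2.4814] 5.5833
```

View pics/c5.png

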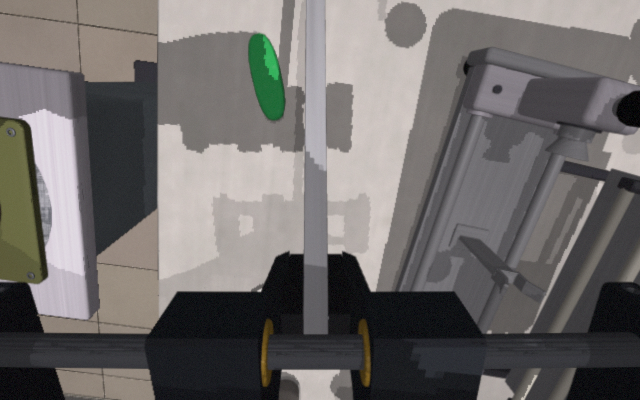

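View pics/c6.png

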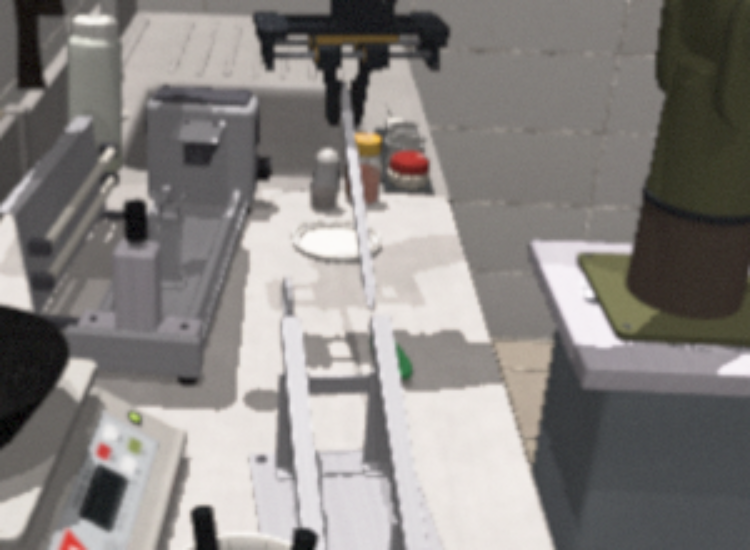

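>>> carry_out(
  targets="0 0 0 12 0;0 0 3 15 0;0 0 5 15 0;0 5 5 15 0;0 15 5 15 0;0 20 5 2 0;0 20 0 0 0;0 20 0 0 0;0 20 0 0 0;0 15 0 0 0;0 0 0 0 0;0 0 0 0 0",
  force=20,
)

```text
clock: 6.68
tool_pos: [0.4568, 0.0319, 0.2962]
eef_rot: [0.463, 0.535, -0.463, 0.534]
contact_force: [-0.9, -0.4, -1.8]
opening: 0.11
```

```bash
python3 - <<'E'
from h import *
np.set_printoptions(precision=4,suppress=True)
im,d,st=snap('wrist','w4'); print(st['tool_pos'],st['contact_force'],st['clock'])
P=cloud('wrist',d,st)
for v in range(0,330,25):
    row=[u for u in range(290,345) if P[v,u,2]>0.018]
    if row: print(v,row[0],row[-1],P[v,row[len(row)//2]])
E
```

```text
[0.4568 0.0319 0.2962] [-0.8525 -0.4247 -1.7696] 6.6833
0 308 324 [0.438  0.1621 0.0455]
25 308 324 [0.4401 0.1473 0.0568]
50 307 325 [0.4421 0.1333 0.0691]
75 307 325 [0.444  0.1203 0.0816]
100 306 325 [0.4458 0.1082 0.091 ]
125 306 325 [0.4474 0.0969 0.1006]
150 306 326 [0.449  0.0861 0.1085]
175 305 326 [0.4503 0.0765 0.1189]
200 305 326 [0.4513 0.0668 0.1261]
225 305 326 [0.453  0.0581 0.1339]
250 304 327 [0.4542 0.0499 0.1416]
275 290 344 [0.4558 0.0415 0.1474]
300 290 344 [0.4568 0.0344 0.1548]
325 290 344 [0.458  0.0264 0.1599]
```

View pics/w4.png

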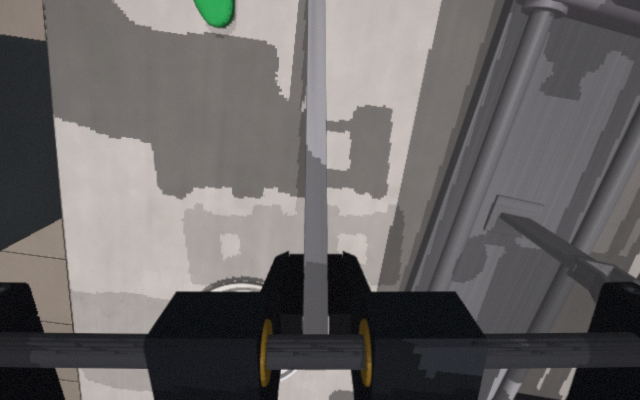

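>>> carry_out(
  targets="0 9 0 4 0;0 9 0 4 0;0 10 0 3 0;0 10 0 3 0;0 10 0 3 0;0 10 0 2 0;0 10 0 2 0;0 10 0 2 0;0 10 0 1 0;0 10 0 1 0;0 9 0 1 0;0 8 0 0 0;0 5 0 0 0;0 3 0 0 0;0 0 0 0 0;0 0 0 0 0",
)

```text
clock: 8.07
tool_pos: [0.4644, 0.0056, 0.1776]
eef_rot: [0.461, 0.537, -0.465, 0.532]
contact_force: [-0.3, -0.4, -1.4]
opening: 0.11
```

```bash
python3 - <<'E'
from h import *
np.set_printoptions(precision=4,suppress=True)
im,d,st=snap('wrist','w5'); print(st['tool_pos'],st['contact_force'],st['clock'])
P=cloud('wrist',d,st)
for v in range(0,330,50):
    row=[u for u in range(300,335) if P[v,u,2]>0.012]
    if row: print(v,row[0],row[-1],P[v,row[len(row)//2]])
im,d,st=snap('top','t5')
cv2.imwrite('pics/c7.png',cv2.resize(im[80:270,280:480],None,fx=3,fy=3))
E
```

```text
[0.4644 0.0056 0.1776] [-0.2513 -0.3832 -1.3698] 8.0667
0 300 326 [0.4462 0.1171 0.0187]
50 300 327 [0.4489 0.1009 0.0205]
100 300 327 [0.4513 0.0838 0.0227]
150 301 327 [0.4539 0.0661 0.0262]
200 302 327 [0.457  0.0472 0.0279]
250 303 327 [0.46   0.0266 0.0292]
300 300 334 [0.4638 0.0057 0.0327]
```

View pics/w5.png

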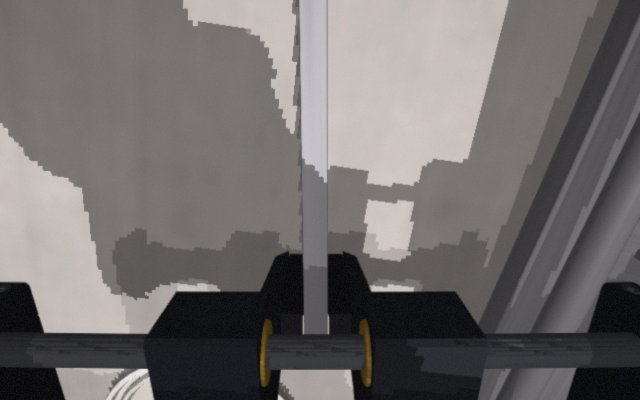

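>>> carry_out(
  targets="0 5 0 0 0;0 3.5 0 0 0;0 0 0 0 0;0.12 0 0 0 0;0.14 0 0 0 0;0.2 0 0 0 0;0.35 0 0 0 0;0.35 0 0 0 0;0.35 -20 0 0 0;0.35 -30 0 0 0;0.35 -30 0 -15 0;0.35 0 0 -20 0;0.35 0 0 -20 0;0.35 0 0 -20 0;0.35 0 0 -20 0;0.35 0 0 0 0;0.35 0 0 0 0",
)

```text
clock: 9.58
tool_pos: [0.4529, 0.1002, 0.2518]
eef_rot: [0.46, 0.537, -0.465, 0.532]
contact_force: [-1.4, -0.7, -0.2]
opening: 0.351
```

```bash
python3 - <<'E'
from h import *
np.set_printoptions(precision=4,suppress=True)
im,d,st=snap('wrist','w6'); print(st['tool_pos'],R.from_quat(st['eef_rot']).as_matrix(),st['contact_force'],st['clock'])
im,d,st=snap('top','t6')
cv2.imwrite('pics/c8.png',cv2.resize(im[80:270,260:480],None,fx=3,fy=3))
E
```

```text
[0.4529 0.1002 0.2518] [[-0.0097  0.9895  0.144 ]
 [-0.0002  0.144  -0.9896]
 [-1.     -0.0097 -0.0012]] [-1.4107 -0.7247 -0.1747] 9.5833
```

View pics/w6.png

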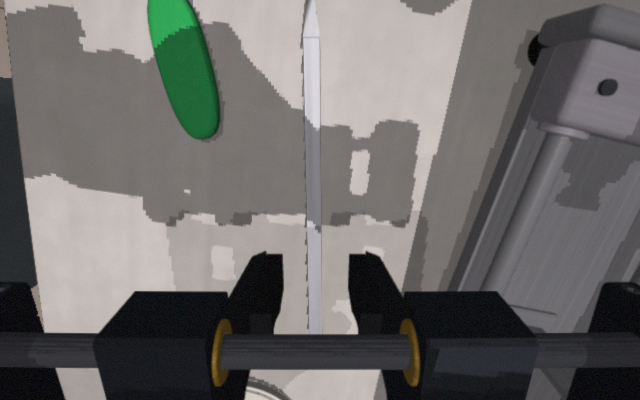

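View pics/c8.png

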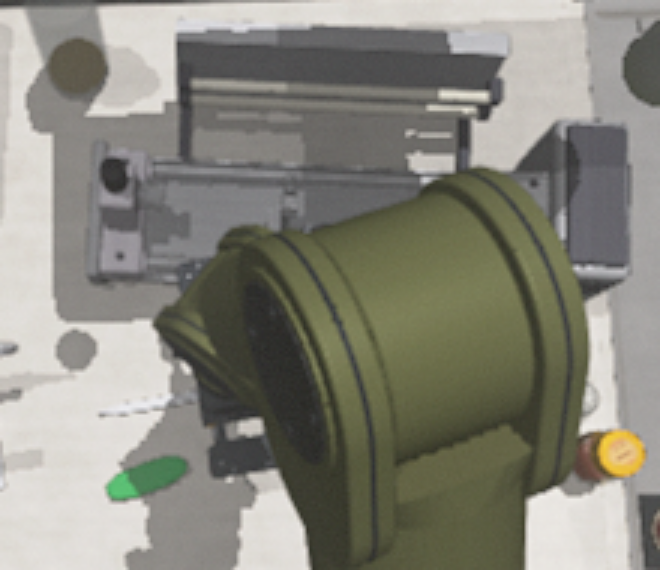

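```bash
python3 - <<'E'
from h import *
np.set_printoptions(precision=4,suppress=True)
im,d,st=load('w6'); P=cloud('wrist',d,st)
C=[]
for v in range(45,250,20):
    z=P[v,:,2]; row=[u for u in range(295,335) if z[u]>0.007]
    g=im[v,290:340].astype(int).sum(1)
    print(v,row[:1],row[-1:], P[v,row[len(row)//2]] if row else '')
print('tip',plane('wrist',[(311,0),(305,37),(320,37),(307,128),(321,128),(309,250),(322,250)],0.009,st))
a=cv2.resize(im[0:260,270:360],None,fx=3,fy=3);cv2.imwrite('pics/c9.png',a[:600])
E
```

```text
45 [303] [319] [0.4327 0.2049 0.0098]
65 [303] [319] [0.4347 0.1943 0.0089]
85 [304] [319] [0.4363 0.1831 0.0086]
105 [304] [320] [0.4386 0.1716 0.0087]
125 [305] [320] [0.4403 0.1597 0.0093]
145 [305] [320] [0.442  0.1474 0.0099]
165 [306] [320] [0.4439 0.1345 0.009 ]
185 [306] [320] [0.4457 0.1214 0.0099]
205 [306] [320] [0.4477 0.1073 0.0087]
225 [307] [320] [0.4505 0.0929 0.0084]
245 [307] [321] [0.4525 0.0786 0.0099]
tip [[0.4294 0.2282 0.009 ]
 [0.4286 0.2088 0.009 ]
 [0.4372 0.21   0.009 ]
 [0.4368 0.1573 0.009 ]
 [0.4455 0.1585 0.009 ]
 [0.4496 0.0738 0.009 ]
 [0.4587 0.0752 0.009 ]]
```

View pics/c9.png

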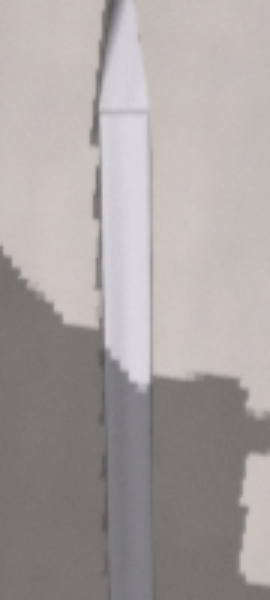

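>>> carry_out(
  targets="0.35 20 -1.2 2 -0.011;0.35 20 0 0 0;0.35 20 0 0 0;0.35 14 0 0 0;0.35 6 0 0 0;0.35 0 0 0 0;0.35 0 0 0 0;0.35 0 0 0 0",
)

```text
clock: 10.35
tool_pos: [0.4528, 0.0966, 0.1727]
eef_rot: [0.458, 0.539, -0.463, 0.534]
contact_force: [-0.6, 0.2, 0.0]
opening: 0.348
```

>>> carry_out(
  targets="0.35 4 -1 0 0;0.35 0 0 0 0;0 0 0 0 0;0 0 0 0 0;0 0 0 0 0;0 0 0 0 0;0 0 0 0 0;0 0 0 0 0;0 0 0 0 0",
  force=50,
)

```text
clock: 11.1
tool_pos: [0.452, 0.0972, 0.1704]
eef_rot: [0.457, 0.539, -0.463, 0.534]
contact_force: [0.0, -0.2, 5.0]
opening: 0.1
```

>>> carry_out(
  targets="0 -10 0 0 0;0 -20 0 0 0;0 -30 0 0 0;0 -30 0 0 0;0 -30 0 0 0;0 -30 0 0 0;0 -30 0 0 0;0 -20 0 0 0;0 0 0 0 0;0 0 0 0 0",
)

```text
clock: 11.93
tool_pos: [0.4542, 0.0972, 0.3702]
eef_rot: [0.458, 0.539, -0.463, 0.534]
contact_force: [0.8, -0.1, -3.8]
opening: 0.1
```

```bash
python3 - <<'E'
from h import *
np.set_printoptions(precision=4,suppress=True)
im,d,st=snap('wrist','w7'); print(st['tool_pos'],st['contact_force'],st['clock'])
P=cloud('wrist',d,st)
for v in range(5,250,40):
    row=[u for u in range(300,335) if P[v,u,2]>0.12]
    if row: print(v,row[0],row[-1],P[v,row[len(row)//2]])
im,d,_=load('top0'); P=cloud('top',d)
def stat(m,name):
    Q=P[m]; print(name,len(Q),Q.min(0),Q.max(0),np.median(Q,0))
X,Y,Z=P[...,0],P[...,1],P[...,2]
B=(X>.5)&(X<.7)
stat(B&(Y>.15)&(Y<.26)&(Z>.18)&(Z<.21),'knobtop')
stat(B&(Y>.15)&(Y<.26)&(Z>.12)&(Z<.18),'upright')
m=B&(Y>-.16)&(Y<-.05)&(Z>.125)&(Z<.155); stat(m,'guard')
q=P[m][:,:2].astype(np.float32); print(cv2.boxPoints(cv2.minAreaRect(q)))
m=B&(Y>-.24)&(Y<-.13)&(Z>.158)&(Z<.18); stat(m,'housing'); q=P[m][:,:2].astype(np.float32); print(cv2.boxPoints(cv2.minAreaRect(q)))
m=B&(Y>0)&(Y<.15)&(Z>.075)&(Z<.15); stat(m,'rest'); q=P[m][:,:2].astype(np.float32); print(cv2.boxPoints(cv2.minAreaRect(q)))
# guide bars front & back crest
for lo,hi in ((.54,.585),(.645,.69)):
  for y in np.arange(-.05,.16,.03):
    s=(abs(Y-y)<.006)&(X>lo)&(X<hi)&(Z>.04)&(Z<.056); 
    print(lo,round(y,2),s.sum(),P[s][:,0].min() if s.any() else '',P[s][:,0].max() if s.any() else '')
E
```

```text
[0.4542 0.0972 0.3702] [ 0.8416 -0.0632 -3.8151] 11.9333
5 301 328 [0.4355 0.2072 0.209 ]
45 302 328 [0.4374 0.1943 0.2076]
85 302 328 [0.4396 0.1803 0.2092]
125 303 327 [0.4418 0.1655 0.2095]
165 303 327 [0.4443 0.1493 0.2079]
205 304 326 [0.4469 0.1321 0.2079]
245 304 326 [0.4497 0.1138 0.2087]
knobtop 66 [0.6135 0.1891 0.1822] [0.6349 0.2102 0.1941] [0.6232 0.1996 0.1891]
upright 201 [0.6022 0.1594 0.12  ] [0.6451 0.2184 0.1798] [0.6159 0.1902 0.1393]
guard 323 [ 0.5695 -0.1597  0.1315] [ 0.6314 -0.1189  0.1431] [ 0.5993 -0.14    0.138 ]
[[ 0.5692 -0.1583]
 [ 0.63   -0.1614]
 [ 0.632  -0.1216]
 [ 0.5712 -0.1186]]
housing 735 [ 0.5271 -0.2399  0.158 ] [ 0.6692 -0.1969  0.1712] [ 0.5929 -0.22    0.1658]
[[ 0.527  -0.1969]
 [ 0.5271 -0.2399]
 [ 0.6693 -0.2398]
 [ 0.6692 -0.1968]]
rest 65 [0.5934 0.0334 0.0808] [0.6306 0.0465 0.1363] [0.6181 0.0395 0.121 ]
[[0.5929 0.035 ]
 [0.6303 0.0329]
 [0.6309 0.0445]
 [0.5935 0.0466]]
0.54 -0.05 14 0.5533445478517025 0.5626792324784903
0.54 -0.02 14 0.5542671217767993 0.5665402372842595
0.54 0.01 16 0.5576997360578883 0.5674863411036835
0.54 0.04 14 0.5588699599220924 0.5715997332889601
0.54 0.07 14 0.5621761063864801 0.5723960761340782
0.54 0.1 14 0.5632940339687068 0.5761138871885385
0.54 0.13 16 0.5644472572066369 0.5766888798790453
0.54 0.16 11 0.567934939264101 0.5805462245698081
0.645 -0.05 11 0.6485585873547002 0.6585495645657229
0.645 -0.02 11 0.6500901316956076 0.6630419691637861
0.645 0.01 12 0.6544764151057572 0.6634610487202744
0.645 0.04 9 0.6537586772219109 0.6643024824828216
0.645 0.07 13 0.6579663464151785 0.6682693194585488
0.645 0.1 13 0.6594970824838804 0.6693980079004864
0.645 0.13 14 0.6604108028940545 0.6729343687604905
0.645 0.16 10 0.6639615640968561 0.674124223145434
```

View pics/w7.png

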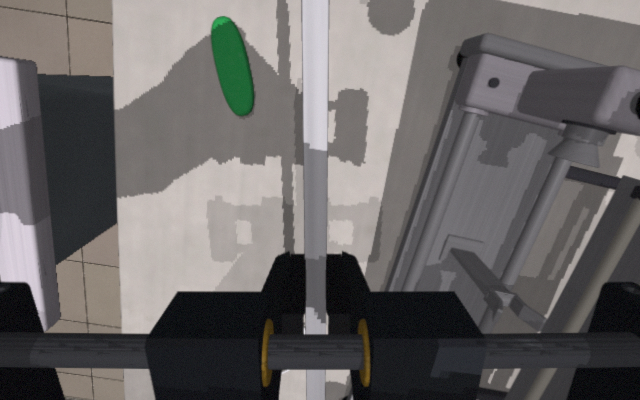

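>>> carry_out(
  targets="0 -10 0 0 0.05;0 -10 0 0 0.075;0 -5 0 0 0.075;0 0 0 0 0.025;0 0 0 0 0;0 0 0 0 0",
)

```text
clock: 12.48
tool_pos: [0.4541, 0.0974, 0.3938]
eef_rot: [-0.513, -0.485, 0.521, -0.479]
contact_force: [-0.3, -1.3, -2.8]
opening: 0.104
```

```bash
cat > bar.py <<'E'
from h import *
np.set_printoptions(precision=4,suppress=True)
import sys
def run(fn):
    im,d,st=snap('wrist',fn); Rm=R.from_quat(st['eef_rot']).as_matrix(); print(st['tool_pos'],Rm[:,0],np.degrees(np.arctan2(Rm[1,1],Rm[0,1])),st['contact_force'],st['clock'])
    P=cloud('wrist',d,st); C=[]
    zb=st['tool_pos'][2]-.166
    for v in range(3,250,3):
        row=[u for u in range(295,335) if abs(P[v,u,2]-zb)<.015]
        if len(row)>12: C.append(P[v,row[1:-1]].mean(0))
    C=np.array(C); s=np.polyfit(C[:,1],C[:,0],1); sz=np.polyfit(C[:,1],C[:,2],1)
    print('bar x=',s,'z(top)=',sz,'yrange',C[:,1].min(),C[:,1].max(), 'n',len(C)); return im,d,st,s,sz
if __name__=='__main__': run(sys.argv[1])
E
python3 - <<'E'
from bar import *
im,d,st,s,sz=run('w8')
im2,d2,_=snap('side','s8'); cv2.imwrite('pics/c10.png',cv2.resize(im2[60:300,200:480],None,fx=2.7,fy=2.5))
E
```

```text
[0.4541 0.0974 0.3938] [-0.0143 -0.0024 -0.9999] -4.004749795055983 [-0.2784 -1.2774 -2.8348] 12.4833
bar x= [0.07   0.4447] z(top)= [-0.0053  0.2327] yrange 0.11200782490970355 0.20902713623298597 n 83
```

View pics/c10.png

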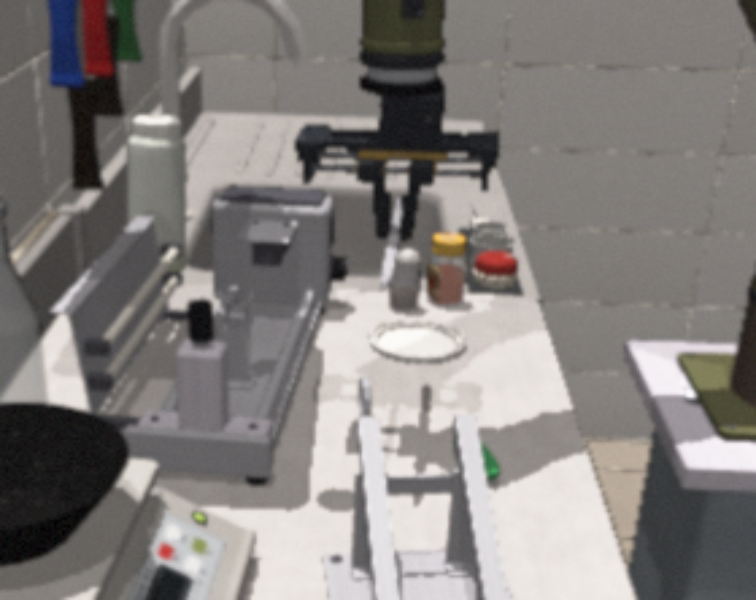

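```bash
python3 - <<'E'
from h import *
np.set_printoptions(precision=4,suppress=True)
im,d,_=load('s8')
cv2.imwrite('pics/c11.png',cv2.resize(im[120:190,320:380],None,fx=10,fy=8.5))
for v in (171,172,173,174): print(v,plane('side',[(343.3,v)],.229))
P=cloud('side',d); print(P[165:177,341:346,1].round(3))
E
```

```text
171 [[0.4584 0.2165 0.229 ]]
172 [[0.4584 0.2227 0.229 ]]
173 [[0.4584 0.2288 0.229 ]]
174 [[0.4584 0.2349 0.229 ]]
[[-0.83   0.187  0.186  0.187  0.186]
 [-0.823  0.193  0.191  0.191  0.191]
 [-0.824  0.2    0.199  0.199  0.197]
 [ 0.205  0.208  0.208  0.204  0.207]
 [ 0.212  0.21   0.214  0.212  0.206]
 [ 0.218  0.215  0.217  0.216  0.204]
 [ 0.224  0.219  0.221  0.218  0.202]
 [ 0.219  0.223  0.226  0.223 -0.223]
 [ 0.221  0.227  0.23   0.222 -0.222]
 [ 0.225  0.233  0.229 -0.224 -0.221]
 [-0.323  0.233 -0.332 -0.216 -0.217]
 [-0.289 -0.324 -0.319 -0.224 -0.218]]
```

View pics/c11.png

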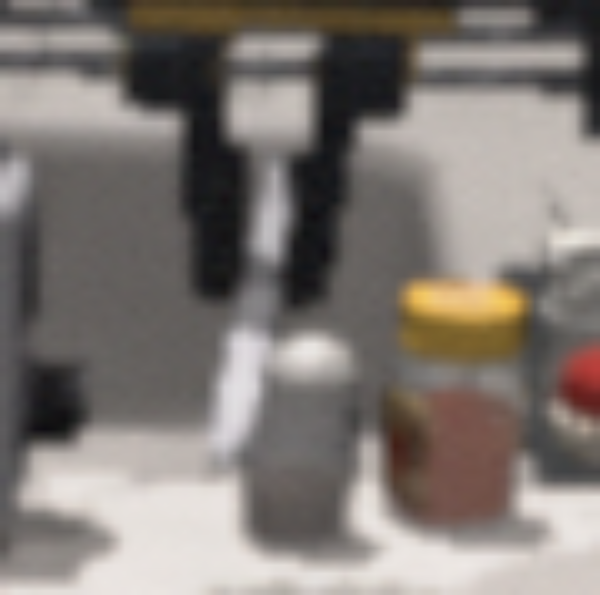

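>>> carry_out(
  targets="0 0 5 6.4 0;0 0 15 6.4 0;0 0 20 6.4 0;0 0 20 6.4 0;0 0 20 6.4 0;0 0 20 6.4 0;0 0 20 6.4 0;0 0 20 6.4 0;0 0 16 6.4 0;0 0 8 6.4 0;0 0 0 0 0;0 0 0 0 0;0 0 0 0 0",
)

```text
clock: 13.67
tool_pos: [0.6125, 0.0224, 0.3931]
eef_rot: [-0.514, -0.485, 0.521, -0.479]
contact_force: [-0.5, -0.4, -1.8]
opening: 0.101
```

```bash
python3 bar.py w9; python3 - <<'E'
from h import *
snap('top','t9'); snap('side','s9')
im,_,_=load('s9'); cv2.imwrite('pics/c12.png',cv2.resize(im[80:260,200:400],None,fx=3.5,fy=3.2))
E
```

```text
[0.6125 0.0224 0.3931] [-0.0133 -0.001  -0.9999] -4.048019252948934 [-0.494  -0.3579 -1.758 ] 13.6667
bar x= [0.0714 0.6084] z(top)= [-0.0036  0.2316] yrange 0.03730317480142274 0.13426696114042563 n 83
```

View pics/w9.png

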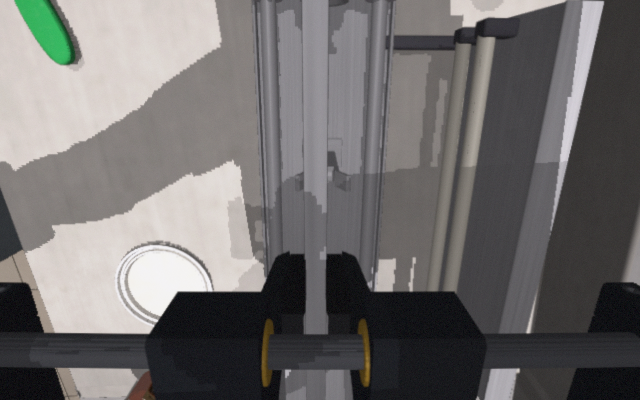

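View pics/c12.png

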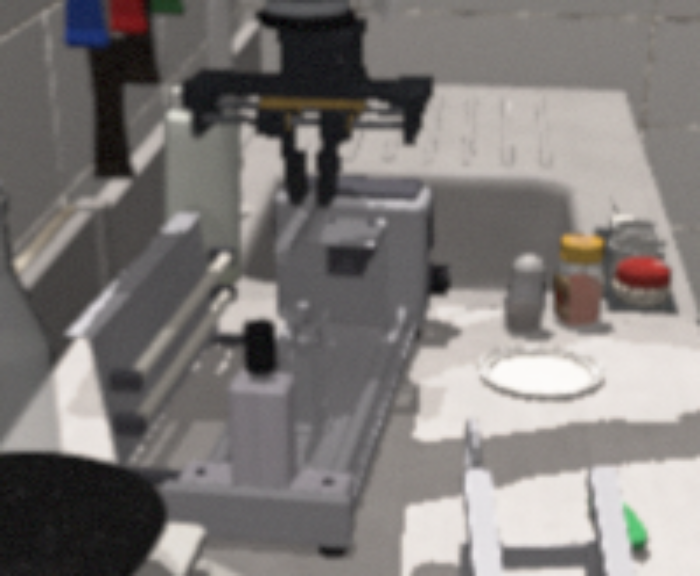

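View pics/t9.png

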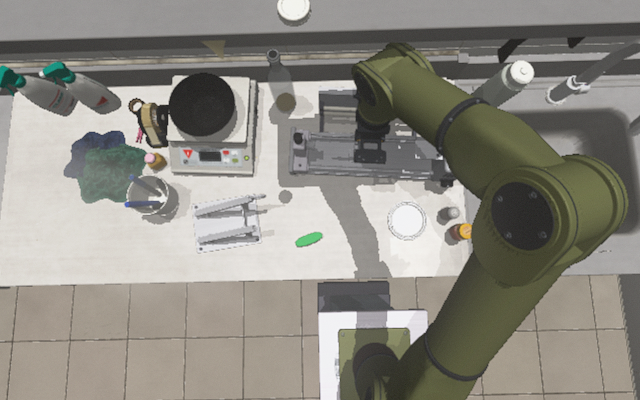

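```bash
python3 - <<'E'
from h import *
np.set_printoptions(precision=4,suppress=True)
for fn,n in (('w9','wrist'),('w8','wrist'),('w7','wrist')):
    im,d,st=load(fn); P=cloud(n,d,st); X,Y,Z=P[...,0],P[...,1],P[...,2]
    out=[]
    for y in np.arange(-.02,.16,.02):
        e=[]
        c=.612+.07*(y-.04)
        for lo,hi in ((-.06,-.03),(.03,.06)):
            s=(abs(Y-y)<.004)&(X-c>lo)&(X-c<hi)&(Z>.037)&(Z<.056)
            e+= [round(float((P[s][:,0].min()+P[s][:,0].max())/2-c),4), int(s.sum())] if s.sum()>3 else [None,0]
        out.append((round(y,2),*e))
    print(fn,*out,sep='\n')
    s=(X>.57)&(X<.65)&(Y>.02)&(Y<.065)&(Z>.06)&(Z<.15)
    if s.any(): q=P[s]; print('rest',len(q),q.min(0),q.max(0)); 
    s=(X>.58)&(X<.67)&(Y>.13)&(Y<.23)&(Z>.13)&(Z<.2)
    if s.any(): q=P[s]; print('tail',len(q),q.min(0),q.max(0))
E
```

```text
w9
(np.float64(-0.02), -0.0452, 91, 0.0507, 101)
(np.float64(0.0), -0.0452, 99, 0.0507, 104)
(np.float64(0.02), -0.045, 109, 0.0508, 113)
(np.float64(0.04), -0.045, 107, 0.0513, 110)
(np.float64(0.06), -0.0446, 113, 0.0512, 124)
(np.float64(0.08), -0.0446, 123, 0.0512, 128)
(np.float64(0.1), -0.0444, 130, 0.0515, 137)
(np.float64(0.12), -0.0445, 136, 0.0513, 140)
(np.float64(0.14), -0.0444, 140, 0.0516, 148)
rest 615 [0.5949 0.0317 0.0601] [0.6349 0.0466 0.134 ]
w8
(np.float64(-0.02), -0.0452, 79, 0.0498, 79)
(np.float64(0.0), -0.0455, 84, 0.0487, 23)
(np.float64(0.02), -0.0455, 89, 0.0498, 91)
(np.float64(0.04), -0.0457, 94, 0.0497, 92)
(np.float64(0.06), -0.0452, 99, 0.0502, 103)
(np.float64(0.08), -0.0452, 106, 0.0501, 107)
(np.float64(0.1), -0.0455, 104, 0.0507, 115)
(np.float64(0.12), -0.045, 109, 0.0512, 114)
(np.float64(0.14), -0.0452, 128, 0.0511, 119)
rest 1545 [0.5945 0.0315 0.0601] [0.6346 0.047  0.1333]
tail 5098 [0.6037 0.1823 0.13  ] [0.6479 0.2186 0.1864]
w7
(np.float64(-0.02), None, 0, 0.0457, 44)
(np.float64(0.0), -0.046, 70, None, 0)
(np.float64(0.02), -0.0456, 90, 0.0497, 73)
(np.float64(0.04), -0.0457, 95, 0.05, 89)
(np.float64(0.06), -0.0453, 106, 0.049, 101)
(np.float64(0.08), -0.0456, 107, 0.05, 105)
(np.float64(0.1), -0.0456, 110, 0.0497, 116)
(np.float64(0.12), -0.0456, 113, 0.0506, 117)
(np.float64(0.14), -0.0455, 134, 0.0505, 124)
rest 1753 [0.594  0.0319 0.0601] [0.6349 0.0467 0.1332]
tail 2886 [0.603  0.1821 0.13  ] [0.6412 0.2185 0.1533]
```

```bash
python3 - <<'E'
from h import *
np.set_printoptions(precision=4,suppress=True)
im,d,st=load('s9'); P=cloud('side',d)
cv2.imwrite('pics/c13.png',cv2.resize(im[120:190,255:315],None,fx=10,fy=8.5))
print(P[158:170,278:286,1].round(3)); 
im,d,st=load('w8'); P=cloud('wrist',d,st); X,Y,Z=P[...,0],P[...,1],P[...,2]
s=(abs(X-.624)<.006)&(Y>.13)&(Y<.19)&(Z>.08)&(Z<.15); q=P[s]
for y in np.arange(.14,.19,.004):
    k=abs(q[:,1]-y)<.002
    if k.any(): print(round(y,3),k.sum(),q[k,2].max())
im,d,st=load('top0'); P=cloud('top',d); X,Y,Z=P[...,0],P[...,1],P[...,2]
for y in np.arange(-.16,-.09,.003):
    k=(abs(Y-y)<.0015)&(abs(X-.601)<.025)
    print(round(y,3),k.sum(),np.median(Z[k]) if k.any() else '')
E
```

```text
[[-0.685  0.147  0.148  0.15   0.142  0.133 -0.202 -0.198]
 [-0.675  0.155  0.155  0.147  0.139 -0.204 -0.196 -0.198]
 [-0.669  0.158  0.159  0.15  -0.2   -0.197 -0.203 -0.194]
 [-0.669  0.163 -0.199 -0.198 -0.197 -0.198 -0.2   -0.197]
 [-0.668 -0.202 -0.208 -0.201 -0.199 -0.202 -0.199 -0.197]
 [-0.668 -0.204 -0.202 -0.196 -0.2   -0.197 -0.195 -0.193]
 [-0.668 -0.203 -0.195 -0.198 -0.205 -0.196 -0.201 -0.199]
 [-0.658 -0.202 -0.197 -0.199 -0.198 -0.201 -0.199 -0.196]
 [-0.665 -0.202 -0.207 -0.199 -0.198 -0.201 -0.199 -0.201]
 [-0.658 -0.198 -0.2   -0.199 -0.2   -0.205 -0.204 -0.2  ]
 [-0.659 -0.204 -0.203 -0.204 -0.198 -0.198 -0.2   -0.199]
 [   nan -0.207 -0.204 -0.197 -0.197 -0.199 -0.2   -0.2  ]]
0.156 1 0.12330104323004987
0.16 101 0.1263889491853442
0.164 110 0.12475531795106065
0.168 106 0.12279246605621799
0.172 115 0.12207267855925291
0.176 115 0.12194725364502945
0.18 125 0.12555657081999555
0.184 159 0.14089479967521637
0.188 136 0.14185974057129866
-0.16 107 0.7223337670086128
-0.157 118 0.7231300378639806
-0.154 118 0.7205681573708655
-0.151 117 0.7225105150293814
-0.148 127 0.7202162413662925
-0.145 129 0.7197123905942282
-0.142 126 0.7219346588900251
-0.139 123 0.7217089715768537
-0.136 125 0.7174109320746811
-0.133 134 0.7206391419693885
-0.13 122 0.720835091387276
-0.127 121 0.7215517716505637
-0.124 130 0.7220986931624123
-0.121 125 0.7215452837437923
-0.118 112 0.7231328269625175
-0.115 108 0.7230920142074306
-0.112 110 0.7233588833375493
-0.109 111 0.7230261105120952
-0.106 103 0.7232435875800964
-0.103 110 0.7230434591649073
-0.1 109 0.7231816277438163
-0.097 100 0.7231653793225674
-0.094 104 0.723646636431831
-0.091 117 0.7232561373296169
```

View pics/c13.png

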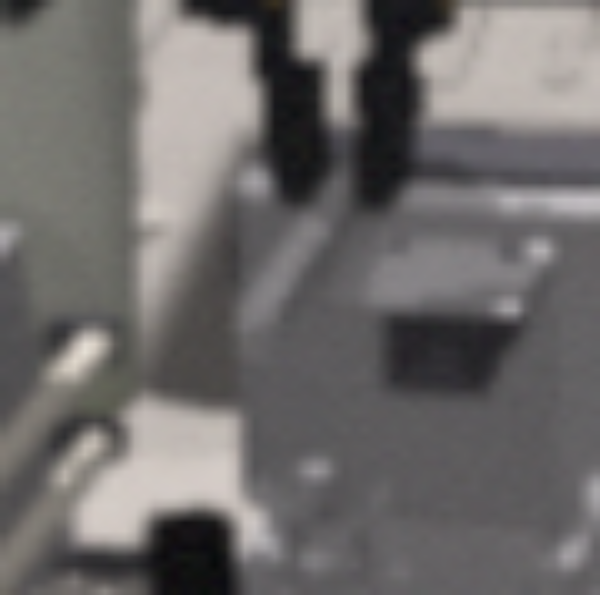

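>>> carry_out(
  targets="0 0 3.5 10 0;0 10 0 0.4 0;0 20 0 0 0;0 20 0 0 0;0 20 0 0 0;0 10 0 0 0;0 0 0 0 0;0 0 0 0 0",
)

```text
clock: 14.48
tool_pos: [0.6153, 0.011, 0.313]
eef_rot: [-0.514, -0.484, 0.521, -0.479]
contact_force: [1.1, 0.4, -1.6]
opening: 0.104
```

```bash
python3 bar.py w10; python3 - <<'E'
from h import *
np.set_printoptions(precision=4,suppress=True)
im,d,st=load('w10'); P=cloud('wrist',d,st); X,Y,Z=P[...,0],P[...,1],P[...,2]
for y in np.arange(.0,.16,.02):
    e=[]
    c=.612+.07*(y-.04)
    for lo,hi in ((-.06,-.03),(.03,.065)):
        s=(abs(Y-y)<.004)&(X-c>lo)&(X-c<hi)&(Z>.037)&(Z<.056)
        if s.sum()>3: e.append((P[s][:,0].min()+P[s][:,0].max())/2)
    print(round(y,2),np.mean(e) if len(e)==2 else e)
s=(X>.57)&(X<.65)&(Y>.02)&(Y<.065)&(Z>.06)&(Z<.138)
q=P[s]; print('rest',len(q),q.min(0),q.max(0))
snap('side','s10'); im,_,_=load('s10'); cv2.imwrite('pics/c14.png',cv2.resize(im[120:240,240:340],None,fx=7,fy=5))
E
```

```text
[0.6153 0.011  0.313 ] [-0.0125 -0.0014 -0.9999] -4.128703981279422 [ 1.1233  0.4419 -1.6473] 14.4833
bar x= [0.073  0.6121] z(top)= [-0.0038  0.1514] yrange 0.02586304932275597 0.122826861277926 n 83
0.0 0.6119284713554403
0.02 0.6135197955276174
0.04 0.6153289205188595
0.06 0.6165224344599325
0.08 0.6180299129732245
0.1 0.6197204136252011
0.12 0.6209437905670014
0.14 0.6224172321382427
rest 1667 [0.595  0.0319 0.0606] [0.6353 0.0468 0.1334]
```

View pics/w10.png

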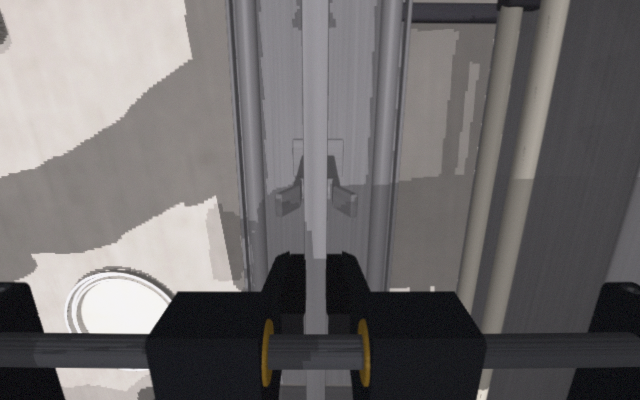

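View pics/c14.png

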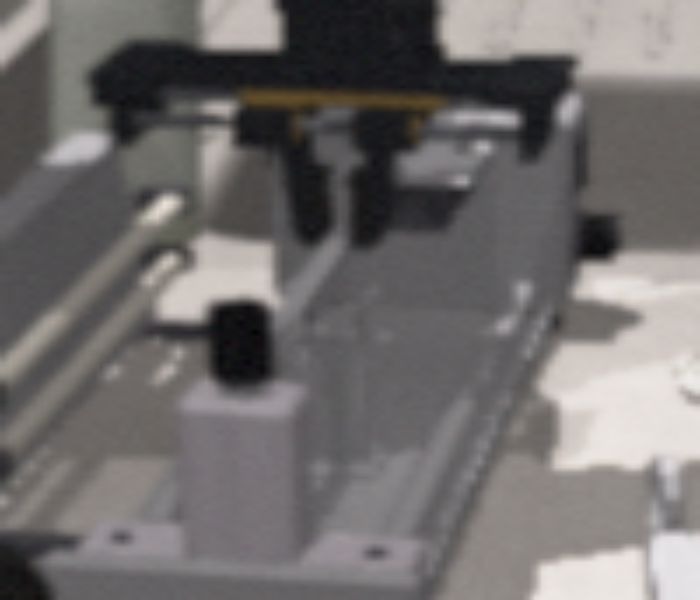

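>>> carry_out(
  targets="0 10 0 0 0;0 10 0 0 0;0 8 0 0 0;0 5 0 0 0;0 2 0 0 0;0 0 0 0 0;0 0 0 0 0",
)

```text
clock: 15.17
tool_pos: [0.615, 0.0113, 0.2783]
eef_rot: [-0.514, -0.484, 0.521, -0.479]
contact_force: [0.4, 1.6, -2.3]
opening: 0.104
```

```bash
python3 bar.py w11; python3 - <<'E'
from h import *
np.set_printoptions(precision=4,suppress=True)
im,d,st=load('w11'); P=cloud('wrist',d,st); X,Y,Z=P[...,0],P[...,1],P[...,2]
for y in np.arange(.02,.16,.02):
    e=[]
    c=.615+.074*(y-.04)
    for lo,hi in ((-.06,-.03),(.03,.065)):
        s=(abs(Y-y)<.004)&(X-c>lo)&(X-c<hi)&(Z>.037)&(Z<.056)
        if s.sum()>3: e.append((P[s][:,0].min()+P[s][:,0].max())/2)
    print(round(y,2),np.mean(e) if len(e)==2 else e)
snap('side','s11'); im,_,_=load('s11'); cv2.imwrite('pics/c15.png',cv2.resize(im[120:240,240:340],None,fx=7,fy=5))
E
```

```text
[0.615  0.0113 0.2783] [-0.0117 -0.0011 -0.9999] -4.112718859993451 [ 0.3763  1.6254 -2.3029] 15.1667
bar x= [0.0748 0.6116] z(top)= [0.0194 0.1143] yrange 0.026096982175268388 0.12313137638469085 n 83
0.02 0.6134245056036454
0.04 0.6152321040158328
0.06 0.6166873848451824
0.08 0.6182960821856
0.1 0.6195704846619364
0.12 0.6208400656239752
0.14 0.6198308295392881
0.16 []
```

View pics/w11.png

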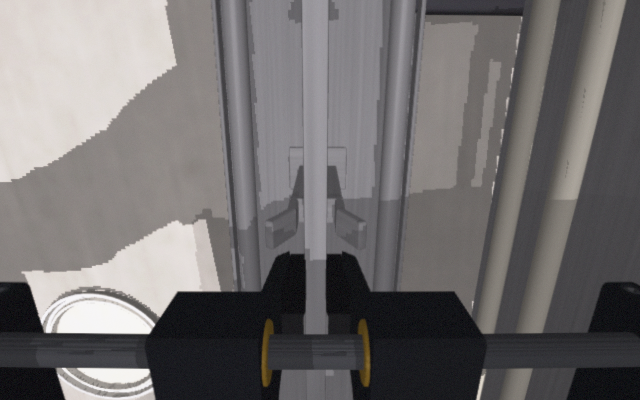

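View pics/c15.png

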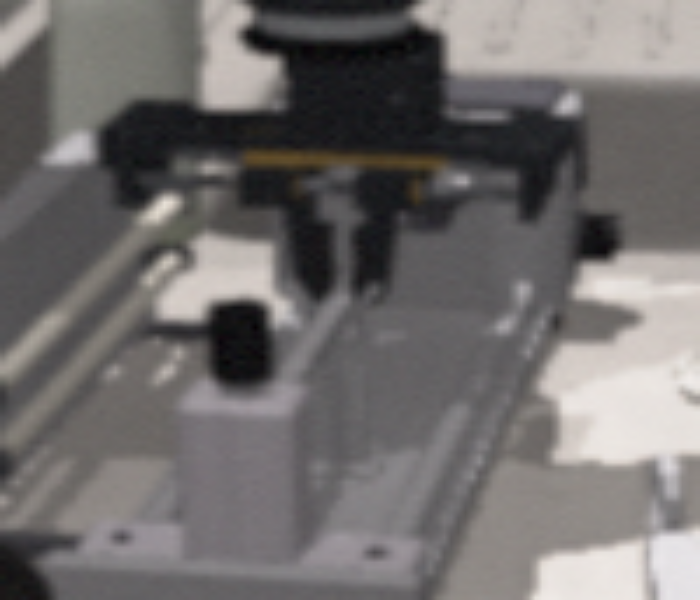

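>>> carry_out(
  targets="0 -2.5 0 0 0;0 0 0 6 0;0 0 0 8 0;0 0 0 8 0;0 0 0 6 0;0 0 0 4 0;0 0 0 4 0;0 0 0 4 0;0 0 0 4 0;0 0 0 0 0;0 0 0 0 0",
)

```text
clock: 16.18
tool_pos: [0.6116, -0.0333, 0.2807]
eef_rot: [-0.514, -0.484, 0.521, -0.479]
contact_force: [-0.3, -0.6, -3.7]
opening: 0.102
```

```bash
python3 bar.py w12;  python3 - <<'E'
from h import *
snap('side','s12'); im,_,_=load('s12'); cv2.imwrite('pics/c16.png',cv2.resize(im[120:240,240:340],None,fx=7,fy=5))
E
```

```text
[ 0.6116 -0.0333  0.2807] [-0.0123 -0.0022 -0.9999] -4.141115941652673 [-0.315  -0.6278 -3.7248] 16.1833
bar x= [0.0712 0.6116] z(top)= [0.0249 0.1196] yrange -0.01841924922987105 0.07763480101468802 n 83
```

View pics/c16.png

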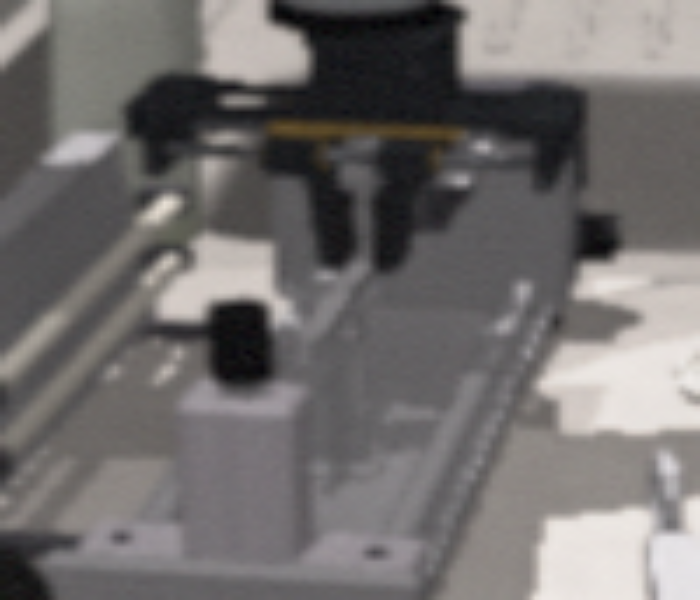

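>>> carry_out(
  targets="0 0 0 3 0;0 0 0 3 0;0 0 0 3 0;0 0 0 3 0;0 0 0 0 0;0 0 0 0 0",
)

```text
clock: 16.78
tool_pos: [0.6108, -0.0455, 0.2808]
eef_rot: [-0.514, -0.484, 0.522, -0.479]
contact_force: [0.4, -1.0, -5.2]
opening: 0.102
```

>>> carry_out(
  targets="0 1 0 0 0;0 0 0 2 0;0 0 0 2 0;0 0 0 0 0;0 0 0 0 0",
)

```text
clock: 17.2
tool_pos: [0.6106, -0.0488, 0.28]
eef_rot: [-0.514, -0.484, 0.521, -0.479]
contact_force: [-0.1, 0.5, -3.4]
opening: 0.097
```

```bash
python3 bar.py w13
```

```text
[ 0.6106 -0.0488  0.28  ] [-0.0116 -0.0014 -0.9999] -4.127690632160529 [-0.1471  0.4775 -3.4231] 17.2
bar x= [0.0712 0.6118] z(top)= [0.011  0.1194] yrange -0.03393458754564901 0.06233095688362178 n 83
```

>>> carry_out(
  targets="0 0 0 1.5 0;0 0 0 1.5 0;0 0 0 0 0;0 0 0 0 0",
)

```text
clock: 17.58
tool_pos: [0.6104, -0.0515, 0.28]
eef_rot: [-0.514, -0.484, 0.521, -0.479]
contact_force: [0.3, 1.2, -3.8]
opening: 0.1
```

>>> carry_out(
  targets="0 0 0 1.5 0;0 0 0 1.5 0;0 0 0 0 0;0 0 0 0 0",
)

```text
clock: 17.92
tool_pos: [0.6103, -0.0541, 0.28]
eef_rot: [-0.515, -0.485, 0.52, -0.479]
contact_force: [0.1, 4.1, -4.1]
opening: 0.099
```

>>> carry_out(
  targets="0 0 0 1.5 0;0 0 0 1.5 0;0 0 0 0 0;0 0 0 0 0",
)

```text
clock: 18.25
tool_pos: [0.61, -0.0574, 0.28]
eef_rot: [-0.515, -0.484, 0.521, -0.479]
contact_force: [-0.1, 4.9, -4.2]
opening: 0.097
```

```bash
python3 bar.py w14
```

```text
[ 0.61   -0.0574  0.28  ] [-0.0114 -0.0005 -0.9999] -4.109793605634242 [-0.071   4.867  -4.1722] 18.25
bar x= [0.0714 0.6119] z(top)= [0.0068 0.1197] yrange -0.04210691509077659 0.05393003159824893 n 83
```

>>> carry_out(
  targets="0 1.5 0 0 0;0 1.5 0 0 0;0 0 0 0 0;0 0 0 0 0",
)

```text
clock: 18.63
tool_pos: [0.6101, -0.0573, 0.2772]
eef_rot: [-0.515, -0.484, 0.521, -0.479]
contact_force: [0.4, 5.0, -4.1]
opening: 0.097
```

```bash
python3 bar.py w15
```

```text
[ 0.6101 -0.0573  0.2772] [-0.0111 -0.0007 -0.9999] -4.100455744188398 [ 0.3962  5.0007 -4.0736] 18.6333
bar x= [0.0724 0.6121] z(top)= [-0.0118  0.1156] yrange -0.042243123422657514 0.05440322705763196 n 83
```

>>> carry_out(
  targets="0 0 0 -1.5 0;0 0 0 -1.5 0;0 0 0 -1 0;0 0 0 0 0;0 0 0 0 0",
)

```text
clock: 19.1
tool_pos: [0.6103, -0.0538, 0.277]
eef_rot: [-0.514, -0.484, 0.521, -0.479]
contact_force: [0.6, 4.9, -2.3]
opening: 0.102
```

>>> carry_out(
  targets="0 0 0 -1 0;0 0 0 0 0;0 0 0 0 0",
)

```text
clock: 19.35
tool_pos: [0.6103, -0.0528, 0.2769]
eef_rot: [-0.514, -0.484, 0.521, -0.479]
contact_force: [-0.0, 3.3, -2.3]
opening: 0.102
```

>>> carry_out(
  targets="0 0 0 -1 0;0 0 0 0 0;0 0 0 0 0",
)

```text
clock: 19.6
tool_pos: [0.6103, -0.0518, 0.2769]
eef_rot: [-0.514, -0.484, 0.521, -0.479]
contact_force: [1.1, 2.9, -2.6]
opening: 0.101
```

>>> carry_out(
  targets="0 0 0 -0.7 0;0 0 0 0 0;0 0 0 0 0",
)

```text
clock: 19.85
tool_pos: [0.6104, -0.0513, 0.2769]
eef_rot: [-0.514, -0.484, 0.521, -0.479]
contact_force: [0.3, 1.8, -3.5]
opening: 0.102
```

>>> carry_out(
  targets="0.11 0 0 0 0;0.13 0 0 0 0;0.2 0 0 0 0;0.35 0 0 0 0;0.4 0 0 0 0;0.4 0 0 0 0;0.4 -20 0 0 0;0.4 -30 0 0 0;0.4 -30 0 0 0;0.4 -30 0 0 0;0.4 0 0 0 0;0.4 0 0 0 0",
)

```text
clock: 20.85
tool_pos: [0.6122, -0.0508, 0.3888]
eef_rot: [-0.515, -0.483, 0.52, -0.48]
contact_force: [0.7, 0.4, 0.2]
opening: 0.401
```

```bash
python3 - <<'E'
from h import *
np.set_printoptions(precision=4,suppress=True)
im,d,st=snap('wrist','w16'); print(st['tool_pos'],st['contact_force'],st['clock'])
snap('side','s16'); im,_,_=load('s16'); cv2.imwrite('pics/c17.png',cv2.resize(im[120:240,240:340],None,fx=7,fy=5))
E
```

```text
[ 0.6122 -0.0508  0.3888] [0.6865 0.4064 0.1692] 20.85
```

View pics/w16.png

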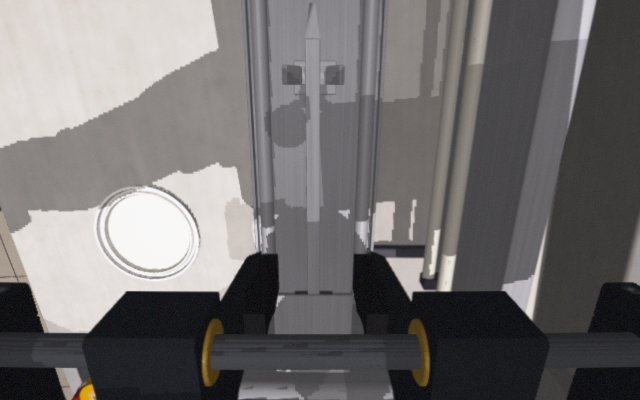

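View pics/c17.png

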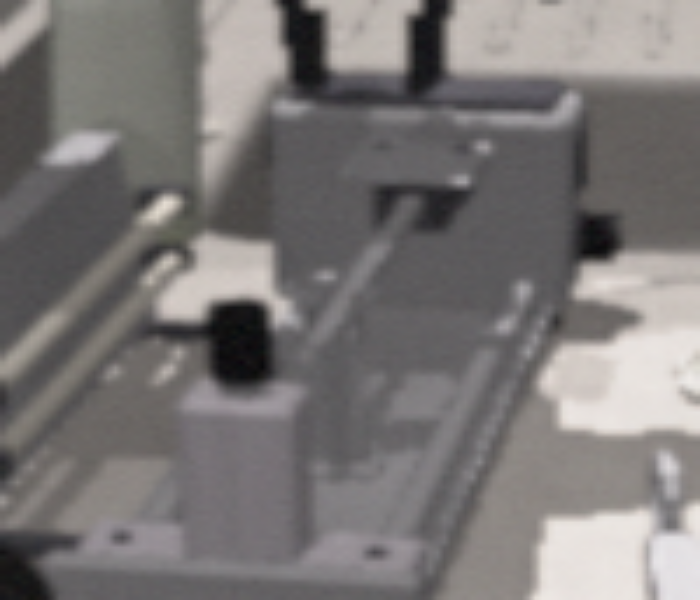

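```bash
python3 - <<'E'
from h import *
np.set_printoptions(precision=4,suppress=True)
im,d,st=load('w16'); P=cloud('wrist',d,st)
print('tip',plane('wrist',[(312,2)],.109,st),'shoulder',plane('wrist',[(312,38)],.114,st),'rest',plane('wrist',[(313,75)],.134,st))
for z in (.135,.137): print('guard',plane('wrist',[(313,293)],z,st))
print(P[285:300,313]) 
print(P[60:100:4,330])
E
```

```text
tip [[0.6174 0.0846 0.109 ]] shoulder [[0.6158 0.0624 0.114 ]] rest [[0.615  0.0387 0.134 ]]
guard [[ 0.603  -0.1193  0.135 ]]
guard [[ 0.6032 -0.118   0.137 ]]
[[ 0.6022 -0.1261  0.1127]
 [ 0.6021 -0.1277  0.1118]
 [ 0.602  -0.1287  0.1118]
 [ 0.602  -0.1288  0.1131]
 [ 0.6019 -0.1297  0.1133]
 [ 0.6018 -0.1308  0.113 ]
 [ 0.6017 -0.1324  0.112 ]
 [ 0.6017 -0.1327  0.113 ]
 [    nan     nan     nan]
 [ 0.6029 -0.1205  0.1345]
 [ 0.6029 -0.1206  0.1358]
 [ 0.6029 -0.1213  0.1359]
 [ 0.6029 -0.1215  0.137 ]
 [ 0.6028 -0.1229  0.1362]
 [ 0.6027 -0.1239  0.1362]]
[[0.6303 0.0534 0.0153]
 [0.63   0.0498 0.0178]
 [0.6263 0.0425 0.1217]
 [0.6262 0.0401 0.1213]
 [0.626  0.0376 0.1215]
 [0.6259 0.0351 0.1211]
 [0.6257 0.0325 0.12  ]
 [0.6287 0.0284 0.0188]
 [0.6285 0.0247 0.0163]
 [0.6284 0.021  0.0136]]
```

>>> carry_out(
  targets="0.6 0 0 -11 0;0.6 0 0 -20 0;0.6 0 0 -25 0;0.6 0 0 -25 0;0.6 0 0 -25 0;0.6 0 0 -25 0;0.6 0 0 -25 0;0.6 0 0 -25 0;0.6 0 0 -25 0;0.6 0 0 -20 0;0.6 0 0 -15 0;0.6 0 0 -5 0;0.6 0 -2 -5 0;0.6 0 0 0 0;0.6 0 0 0 0",
)

```text
clock: 22.2
tool_pos: [0.6278, 0.1985, 0.3861]
eef_rot: [-0.514, -0.484, 0.522, -0.479]
contact_force: [0.5, -1.2, -0.3]
opening: 0.6
```

```bash
python3 - <<'E'
from h import *
np.set_printoptions(precision=4,suppress=True)
im,d,st=snap('wrist','w17'); print(st['tool_pos'],R.from_quat(st['eef_rot']).as_matrix(),st['clock'])
X=np.array([.6265,.1997,.19]); print(proj('wrist',[X],st))
P=cloud('wrist',d,st); s=(P[...,2]>.184)&(P[...,2]<.2)&(abs(P[...,0]-.626)<.02)&(abs(P[...,1]-.2)<.03)
print(s.sum(), P[s].min(0),P[s].max(0)) if s.any() else 0
E
```

```text
[0.6278 0.1985 0.3861] [[-0.0122  0.9973 -0.073 ]
 [-0.0027 -0.0731 -0.9973]
 [-0.9999 -0.0119  0.0036]] 22.2
[[317.6361 242.6676]]
1315 [0.6155 0.189  0.184 ] [0.639  0.2124 0.1909]
```

View pics/w17.png

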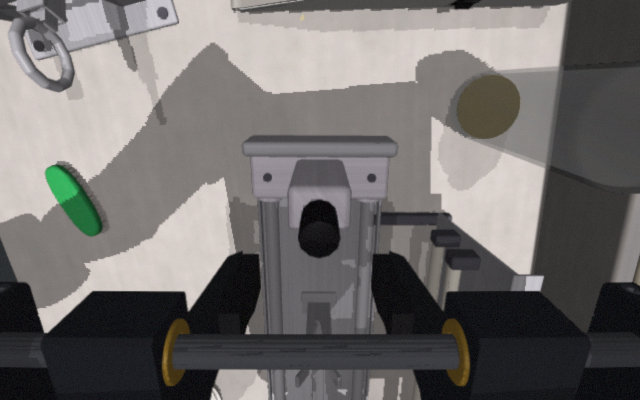

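>>> carry_out(
  targets="0.6 10 1 -2.7 0;0.6 20 0 0 0;0.6 20 0 0 0;0.6 12 0 0 0;0.6 5 0 0 0;0.6 0 0 0 0;0 0 0 0 0;0 0 0 0 0;0 0 0 0 0;0 0 0 0 0;0 0 0 0 0;0 0 0 0 0;0 0 0 0 0",
  force=60,
)

```text
clock: 23.33
tool_pos: [0.629, 0.2022, 0.3202]
eef_rot: [-0.515, -0.484, 0.52, -0.48]
contact_force: [2.1, 0.5, 2.0]
opening: 0.26
```

>>> carry_out(
  targets="0 0 0 2 0;0 0 0 4 0;0 0 0 6 0;0 0 0 8 0;0 0 0 8 0;0 0 0 8 0;0 0 0 8 0;0 0 0 8 0;0 0 0 8 0;0 0 0 8 0;0 0 0 6 0;0 0 0 4 0;0 0 0 0 0",
)

```text
clock: 24.42
tool_pos: [0.6233, 0.1282, 0.3203]
eef_rot: [0.517, 0.486, -0.517, 0.478]
contact_force: [5.2, 7.8, -3.5]
opening: 0.256
```

```bash
python3 - <<'E'
from h import *
np.set_printoptions(precision=4,suppress=True)
im,d,st=snap('wrist','w18'); print(st['tool_pos'],st['contact_force'],st['clock'])
snap('side','s18'); im,_,_=load('s18'); cv2.imwrite('pics/c18.png',cv2.resize(im[120:240,240:340],None,fx=7,fy=5))
E
```

```text
[0.6233 0.1282 0.3203] [ 5.1614  7.801  -3.4573] 24.4167
```

View pics/w18.png

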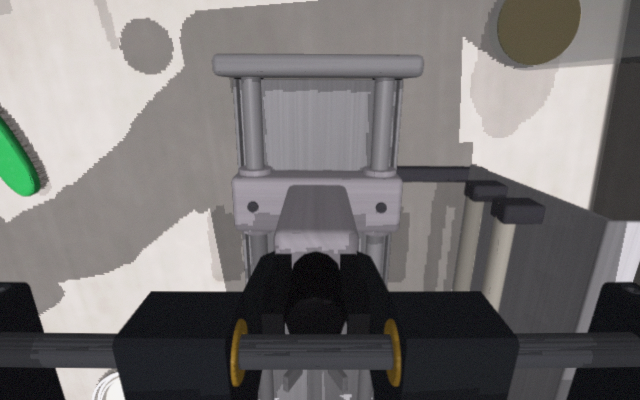

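View pics/c18.png

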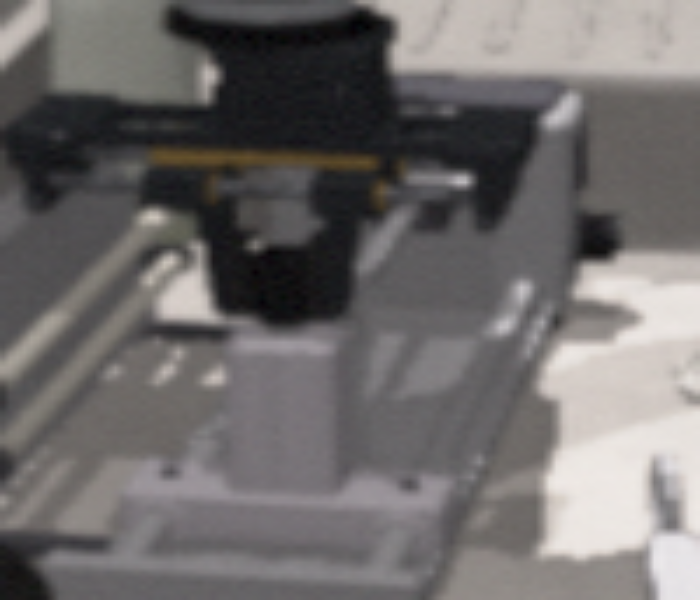

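```bash
cat > knob.py <<'E'
from h import *
import sys
np.set_printoptions(precision=4,suppress=True)
def knob(fn):
    im,d,st=load(fn); P=cloud('wrist',d,st); 
    s=(P[...,2]>.180)&(P[...,2]<.2)&(np.arange(400)[:,None]<345); s[:, :280]=0; s[:, 355:]=0
    k=s&(im.max(2)<60)
    # upright top: rear edge & front
    u=(P[...,2]>.136)&(P[...,2]<.148); u[:,:285]=0;u[:,345:]=0; u[300:]=0
    print(fn,st['tool_pos'],'knob',k.sum(),P[k].min(0),P[k].max(0),'upright',u.sum(),np.percentile(P[u],[1,99],axis=0)[:,:2].ravel())
if __name__=='__main__':
    for f in sys.argv[1:]: knob(f)
E
python3 knob.py w17 w18
```

```text
w17 [0.6278 0.1985 0.3861] knob 1390 [0.6153 0.1895 0.18  ] [0.6388 0.2124 0.1909] upright 1543 [0.6056 0.1862 0.6445 0.2177]
w18 [0.6233 0.1282 0.3203] knob 3137 [0.6089 0.1223 0.18  ] [0.6378 0.1412 0.1997] upright 1604 [0.6073 0.1279 0.6365 0.1454]
```

>>> carry_out(
  targets="0 0 0 3 0;0 0 0 4 0;0 0 0 4 0;0 0 0 3 0;0 0 0 0 0;0 0 0 0 0",
)

```text
clock: 25.02
tool_pos: [0.6223, 0.1148, 0.3203]
eef_rot: [0.517, 0.486, -0.517, 0.478]
contact_force: [5.0, 8.7, -3.9]
opening: 0.258
```

```bash
python3 - <<'E'
from knob import *
snap('wrist','w19'); knob('w19'); s=r.get_state(); print(s['contact_force'],s['clock'])
E
```

```text
w19 [0.6223 0.1148 0.3203] knob 3155 [0.608  0.1089 0.18  ] [0.6368 0.1278 0.1993] upright 1590 [0.6063 0.1146 0.6355 0.132 ]
[ 5.3069  8.4371 -2.8213] 25.0667
```

>>> carry_out(
  targets="0 0 0 2 0;0 0 0 2 0;0 0 0 0 0",
)

```text
clock: 25.32
tool_pos: [0.622, 0.1116, 0.3203]
eef_rot: [0.518, 0.487, -0.516, 0.478]
contact_force: [6.3, 10.8, -4.1]
opening: 0.255
```

```bash
python3 - <<'E'
from knob import *
snap('wrist','w20'); knob('w20'); s=r.get_state(); print(s['contact_force'],s['clock'])
E
```

```text
w20 [0.622  0.1116 0.3203] knob 3145 [0.6077 0.1057 0.18  ] [0.6366 0.1246 0.1994] upright 1599 [0.6061 0.1118 0.6353 0.1291]
[ 6.249  10.3816 -5.4293] 25.3667
```

>>> carry_out(
  targets="0 0 0 2 0;0 0 0 1 0;0 0 0 0 0;0 0 0 0 0",
)

```text
clock: 25.7
tool_pos: [0.6218, 0.1101, 0.3203]
eef_rot: [0.518, 0.488, -0.515, 0.478]
contact_force: [6.4, 13.3, -6.7]
opening: 0.257
```

>>> carry_out(
  targets="0 0 0 2 0;0 0 0 1 0;0 0 0 0 0;0 0 0 0 0",
)

```text
clock: 26.03
tool_pos: [0.6216, 0.1076, 0.3203]
eef_rot: [0.518, 0.488, -0.515, 0.478]
contact_force: [6.7, 15.6, -6.9]
opening: 0.259
```

```bash
python3 - <<'E'
from knob import *
snap('wrist','w21'); knob('w21'); s=r.get_state(); print(s['contact_force'],s['clock'])
E
```

```text
w21 [0.6216 0.1076 0.3203] knob 3163 [0.6074 0.1029 0.1801] [0.6362 0.1211 0.1996] upright 1585 [0.6058 0.1084 0.6351 0.1258]
[ 5.0679 15.0382 -7.3484] 26.0833
```

>>> carry_out(
  targets="0 0 0 1.5 0;0 0 0 1.5 0;0 0 0 0 0;0 0 0 0 0",
)

```text
clock: 26.42
tool_pos: [0.6214, 0.105, 0.3203]
eef_rot: [0.518, 0.488, -0.514, 0.478]
contact_force: [7.0, 15.7, -7.5]
opening: 0.254
```

```bash
python3 - <<'E'
from knob import *
snap('wrist','w22'); knob('w22'); s=r.get_state(); print(s['contact_force'],s['clock'])
E
```

```text
w22 [0.6214 0.105  0.3203] knob 3156 [0.6072 0.1001 0.18  ] [0.6361 0.1186 0.1996] upright 1588 [0.6057 0.106  0.6349 0.1233]
[ 6.545  15.9469 -7.6095] 26.4667
```

View pics/w22.png

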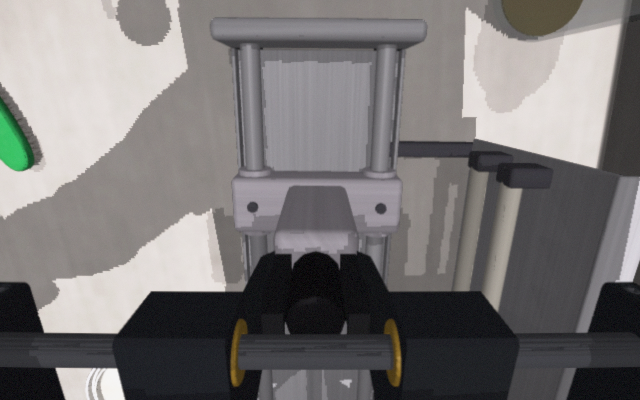

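>>> carry_out(
  targets="0.3 0 0 0 0;0.4 0 0 0 0;0.6 0 0 0 0;0.6 0 0 0 0;0.6 -10 0 0 0;0.6 -25 0 0 0;0.6 -30 0 0 0;0.6 0 0 10 0;0.6 0 0 25 0;0.6 0 0 30 0;0.6 0 0 30 0;0.6 0 0 30 0;0.6 0 0 25 0;0.6 0 0 6 0;0.6 0 0 0 0;0.6 0 0 0 0",
)

```text
clock: 27.8
tool_pos: [0.6101, -0.0573, 0.3854]
eef_rot: [-0.515, -0.484, 0.521, -0.479]
contact_force: [0.5, 1.2, -0.1]
opening: 0.597
```

```bash
python3 - <<'E'
from h import *
np.set_printoptions(precision=4,suppress=True)
im,d,st=snap('wrist','w23'); print(st['tool_pos'],st['clock'])
snap('side','s23'); im2,_,_=load('s23'); cv2.imwrite('pics/c19.png',cv2.resize(im2[120:240,240:340],None,fx=7,fy=5))
cv2.imwrite('pics/c20.png',cv2.resize(im[0:120,250:380],None,fx=5,fy=5))
E
```

```text
[ 0.6101 -0.0573  0.3854] 27.8
```

View pics/w23.png

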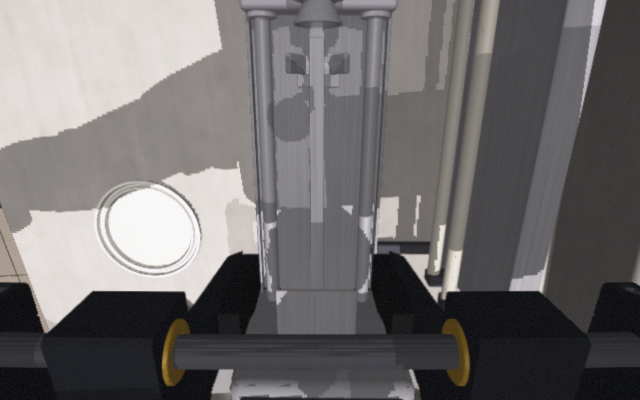

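View pics/c20.png

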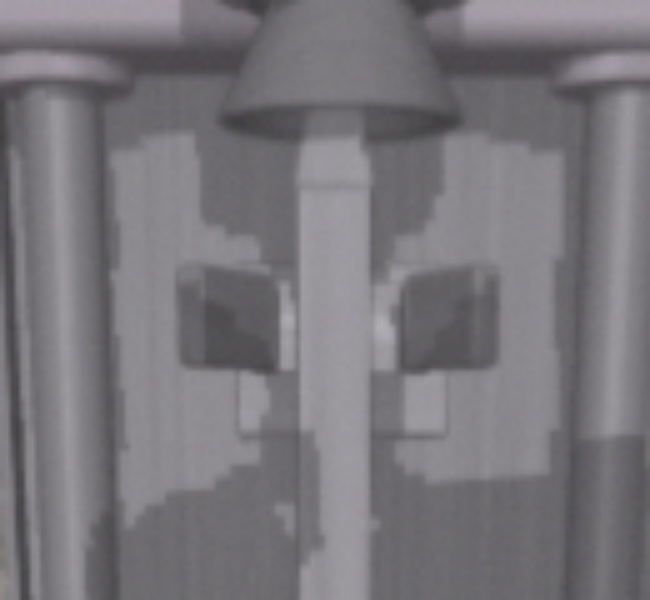

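View pics/c19.png

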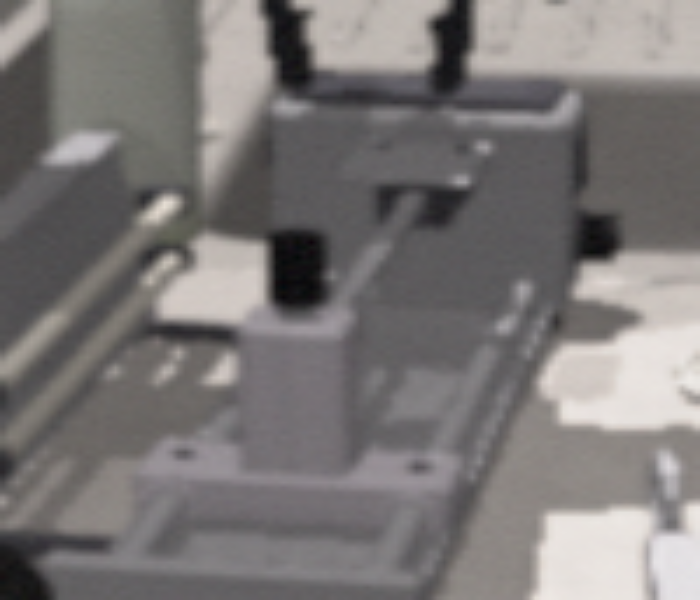

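```bash
python3 - <<'E'
from h import *
np.set_printoptions(precision=4,suppress=True)
for fn,c in (('w16',313),('w23',317)):
    im,d,st=load(fn); g=im[:,c-3:c+4].astype(int).sum((1,2))/21
    print(fn,g[20:60].round(0)); P=cloud('wrist',d,st)
    s=(P[...,2]>.125)&(P[...,2]<.14)&(abs(P[...,1]-.04)<.02)&(abs(P[...,0]-.615)<.03); q=P[s][:,1]; print('rest',q.min(),q.max(),(q.min()+q.max())/2)
    s=(P[...,2]>.130)&(P[...,2]<.14)&(P[...,1]<-.1)&(abs(P[...,0]-.603)<.01); print('guard',P[s][:,1].max())
    a=cv2.resize(im[25:105,275:355],None,fx=7,fy=7); cv2.imwrite(f'pics/z_{fn}.png',a)
im,d,st=load('w23');print(plane('wrist',[(317,v) for v in (36,37,38)],.115,st)[:,1])
im,d,st=load('w16');print(plane('wrist',[(313,v) for v in (37,38,39)],.114,st)[:,1])
E
```

```text
w16 [154. 155. 154. 154. 155. 155. 154. 155. 154. 154. 154. 154. 155. 155.
 155. 155. 155. 153. 135. 145. 155. 156. 156. 156. 156. 155. 156. 157.
 156. 156. 156. 156. 156. 156. 156. 156. 156. 155. 155. 155.]
rest 0.03194928316380865 0.04628568505300052 0.039117484108404585
guard -0.11882556805007712
w23 [112.  99. 109. 113. 115. 114. 116. 131. 148. 154. 154. 155. 156. 155.
 155. 154. 146. 141. 151. 156. 156. 157. 157. 156. 156. 156. 155. 156.
 156. 156. 156. 155. 156. 156. 156. 155. 156. 156. 156. 156.]
rest 0.03214175445023304 0.046508814184656536 0.03932528431744479
guard -0.1188024456668317
[0.0567 0.0561 0.0555]
[0.0629 0.0623 0.0617]
```

View pics/z_w16.png

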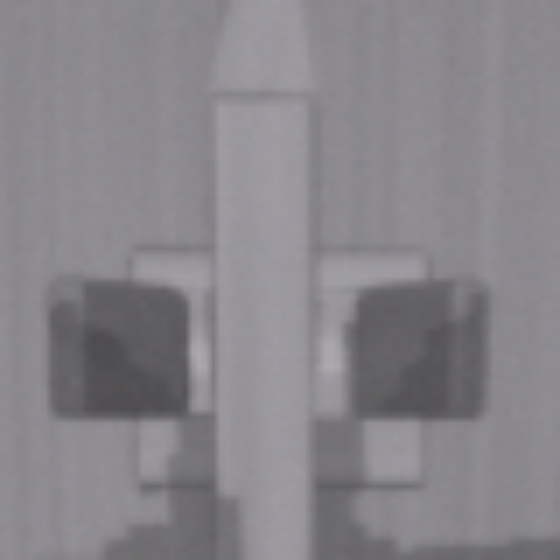

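View pics/z_w23.png

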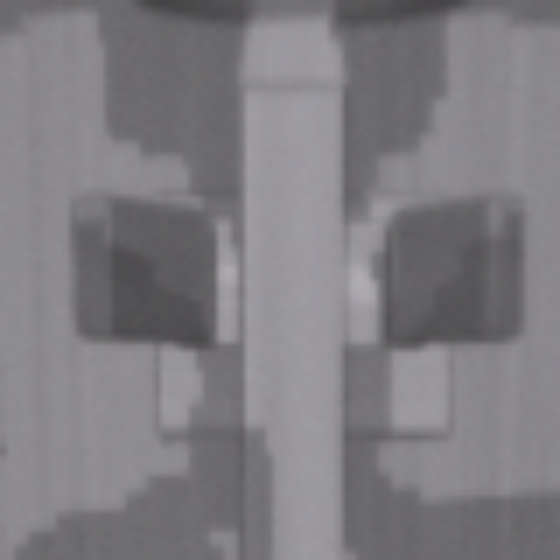

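>>> carry_out(
  targets="0.6 0 0 -10 0;0.6 0 0 -25 0;0.6 0 0 -30 0;0.6 0 0 -30 0;0.6 0 0 -30 0;0.6 0 0 -25 0;0.6 0 0 -10 0;0.6 0 0.7 -3 0;0.6 20 0 0 0;0.6 25 0 0 0;0.6 15 0 0 0;0.6 5 0 0 0;0.6 0 0 0 0;0 0 0 0 0;0 0 0 0 0;0 0 0 0 0;0 0 0 0 0;0 0 0 0 0;0 0 0 0 0;0 0 0 0 0",
  force=60,
)

```text
clock: 29.57
tool_pos: [0.622, 0.1045, 0.3204]
eef_rot: [-0.515, -0.484, 0.521, -0.479]
contact_force: [-1.3, -0.5, 4.6]
opening: 0.256
```

```bash
python3 - <<'E'
from knob import *
snap('wrist','w24'); knob('w24'); s=r.get_state(); print(s['contact_force'],s['opening'],s['clock'])
E
```

```text
w24 [0.622  0.1045 0.3204] knob 3435 [0.6074 0.097  0.18  ] [0.636  0.1183 0.1993] upright 1667 [0.6055 0.1062 0.6348 0.1232]
[-0.933  -0.879   5.2828] 0.2581887663766479 29.6167
```

>>> carry_out(
  targets="0 0 0 1.5 0;0 0 0 1.5 0;0 0 0 0 0;0 0 0 0 0",
)

```text
clock: 29.95
tool_pos: [0.6218, 0.1036, 0.3204]
eef_rot: [-0.516, -0.485, 0.519, -0.479]
contact_force: [0.7, 5.9, 4.3]
opening: 0.255
```

```bash
python3 - <<'E'
from knob import *
snap('wrist','w25'); knob('w25'); s=r.get_state(); print(s['contact_force'],s['opening'],s['clock'])
E
```

```text
w25 [0.6218 0.1036 0.3204] knob 3436 [0.6071 0.097  0.18  ] [0.636  0.1185 0.1994] upright 1654 [0.6054 0.1063 0.6348 0.1233]
[-0.2499  4.8999  4.0696] 0.2553582710146833 30.0
```

Not yet sliding; push on in small steps.

>>> carry_out(
  targets="0 0 0 1.5 0;0 0 0 1.5 0;0 0 0 0 0;0 0 0 0 0",
)

```text
clock: 30.33
tool_pos: [0.6216, 0.1029, 0.3204]
eef_rot: [-0.517, -0.487, 0.517, -0.478]
contact_force: [1.0, 9.0, 1.1]
opening: 0.256
```

```bash
python3 - <<'E'
from knob import *
snap('wrist','w26'); knob('w26'); s=r.get_state(); print(s['contact_force'],s['opening'],s['clock'])
E
```

```text
w26 [0.6216 0.1029 0.3204] knob 3470 [0.6069 0.0968 0.18  ] [0.6358 0.1184 0.1993] upright 1645 [0.6055 0.1064 0.6348 0.1233]
[0.9509 9.6443 1.7441] 0.25428563850347896 30.3833
```

>>> carry_out(
  targets="0 0 0 1.5 0;0 0 0 1.5 0;0 0 0 0 0;0 0 0 0 0",
)

```text
clock: 30.72
tool_pos: [0.6215, 0.1021, 0.3204]
eef_rot: [0.517, 0.488, -0.515, 0.478]
contact_force: [2.3, 14.0, -1.6]
opening: 0.254
```

```bash
python3 - <<'E'
from knob import *
snap('wrist','w27'); knob('w27'); s=r.get_state(); print(s['contact_force'],s['opening'],s['clock'])
E
```

```text
w27 [0.6215 0.1021 0.3204] knob 3490 [0.607  0.0961 0.18  ] [0.6359 0.1182 0.1995] upright 1645 [0.6055 0.1063 0.6348 0.1232]
[ 1.7564 13.8596 -1.9961] 0.25223691231517675 30.7667
```

>>> carry_out(
  targets="0 0 0 1.5 0;0 0 0 1.5 0;0 0 0 0 0;0 0 0 0 0",
)

```text
clock: 31.1
tool_pos: [0.6213, 0.1001, 0.3204]
eef_rot: [0.518, 0.489, -0.515, 0.478]
contact_force: [3.5, 15.9, -2.8]
opening: 0.258
```

```bash
python3 - <<'E'
from knob import *
snap('wrist','w28'); knob('w28'); s=r.get_state(); print(s['contact_force'],s['opening'],s['clock'])
E
```

```text
w28 [0.6213 0.1001 0.3204] knob 3489 [0.6069 0.0951 0.18  ] [0.6357 0.1164 0.1999] upright 1644 [0.6054 0.1047 0.6346 0.1215]
[ 2.0473 16.4951 -3.1067] 0.25713670247410897 31.15
```

>>> carry_out(
  targets="0.3 0 0 0 0;0.4 0 0 0 0;0.6 0 0 0 0;0.6 0 0 0 0;0.6 -10 0 0 0;0.6 -25 0 0 0;0.6 -30 0 0 0;0.6 0 0 10 0;0.6 0 0 25 0;0.6 0 0 30 0;0.6 0 0 30 0;0.6 0 0 30 0;0.6 0 0 15 0;0.6 0 0 0 0;0.6 0 0 0 0",
)

```text
clock: 32.4
tool_pos: [0.6115, -0.0484, 0.3852]
eef_rot: [-0.515, -0.483, 0.522, -0.479]
contact_force: [1.0, 0.7, -0.0]
opening: 0.6
```

```bash
python3 - <<'E'
from h import *
np.set_printoptions(precision=4,suppress=True)
im,d,st=snap('wrist','w29'); print(st['tool_pos'],st['contact_force'],st['clock'])
P=cloud('wrist',d,st)
s=(P[...,2]>.125)&(P[...,2]<.14)&(abs(P[...,1]-.04)<.02)&(abs(P[...,0]-.615)<.03); q=P[s][:,1]; print('rest',(q.min()+q.max())/2)
p=proj('wrist',[[.616,.0545,.115]],st)[0]; c=int(p[0]); g=im[:,c-3:c+4].astype(int).sum((1,2))/21; v0=int(p[1]); print(p,[(v,round(g[v])) for v in range(v0-15,v0+16)])
cv2.imwrite('pics/c21.png',cv2.resize(im[max(0,v0-40):v0+70,250:380],None,fx=5,fy=5))
snap('side','s29')
E
```

```text
[ 0.6115 -0.0484  0.3852] [ 0.991   0.6771 -0.0057] 32.4
rest 0.039256296420570026
[315.5595  53.8773] [(38, 113), (39, 106), (40, 111), (41, 115), (42, 116), (43, 116), (44, 127), (45, 144), (46, 152), (47, 154), (48, 155), (49, 155), (50, 155), (51, 154), (52, 153), (53, 142), (54, 142), (55, 153), (56, 156), (57, 156), (58, 156), (59, 156), (60, 154), (61, 156), (62, 155), (63, 155), (64, 156), (65, 155), (66, 155), (67, 155), (68, 155)]
```

View pics/c21.png

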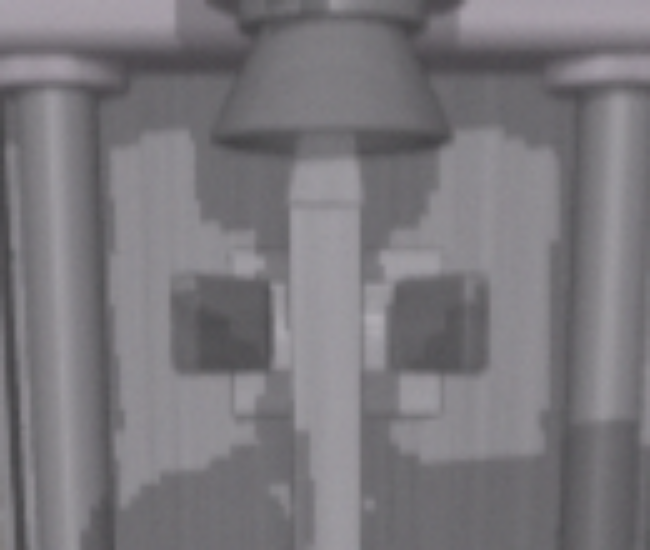

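View pics/s29.png

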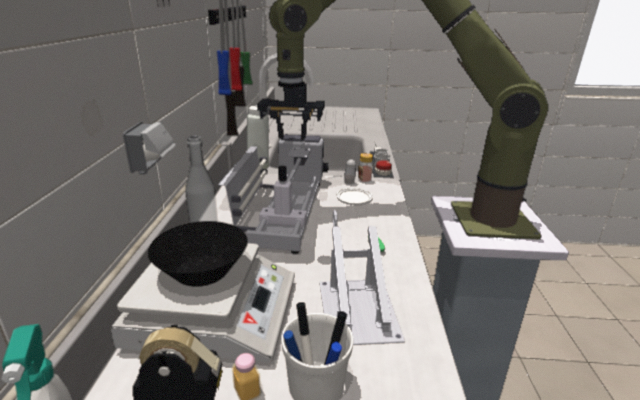

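```bash
python3 -c "
from plant import r
print(r.finish_job())"
```

```text
the job is handed in; nothing more can be done
None
```

The plain spit is back in the rotisserie, held between the drive cup and the tailstock. I handed the job in at about 32.5 s on the clock.

**What I did**
- I drew the plain spit from the near sleeve and laid it on the bench. I then re-gripped it near its middle and slid it level under the drip guard into the cup.
- I let it down onto the rest and pushed the tailstock up by its knob in two goes. The first left the cup's spring about 6 mm taken up, so I gripped the knob again and pushed about 1.8 mm more. Then I let go and backed off.

**Last checks**
- **Drive end:** home in the cup. Pushing on raised the force gently, as the spring would, and the wrist-camera measurements from the guard and the rest agreed.
- **Point:** inside the tailstock's hollow centre, seen from above.
- **Spring:** about 7.7 mm of the cup's 16 mm is taken up, measured from the spit's shoulder to the loading rest after release.
- **Arm:** clear of everything, with the measured outside force within about 1 N of zero.
- **Everything else:** I did not touch the other objects, and they look unmoved in the last side picture. The ring skewer is still in the far sleeve.

**Checks that disagreed**
- After the first push, measuring from the drip guard's edge gave about 1.4 mm more spring take-up than measuring from the rest. I used the rest figure, because it read zero before the tailstock was closed.
- During that push, the wrist force implied more take-up still, about 10–12 mm. I set that aside as unreliable because of side load on the knob.

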